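# Kit the hem-basting tray from its drawn layout

## Robot

A 6-joint arm with a two-finger parallel gripper is mounted at the origin on a cart in front of the work surface, level with it; the furniture and walls round the work are solid. World frame = base frame: x ahead of the robot, y to its left, z up, the work surface at z = 0. Lengths are in m, angles in rad, forces in N, time in s.
With the tool pointing down it reaches from about 0.3 to 0.75 m from the base axis. Payload 8.5 kg.
Tool frame: the origin (TCP) lies at the very end of the fingers, on their centre line; the grasp point (between the pads) lies 19 mm behind it (arm.tcp_to_grasp is the distance from the TCP to the grasp point, in m); z points along the fingers, y is the line along which they close (so a half turn about z gives the same grasp; the last joint's range is limited). The gripper opens to 88 mm and grips with 3 to 60 N. Pads are 18 mm wide; open, the fingers measure 123 mm over their backs; the gripper's body (75 mm by 187 mm) begins 45 mm behind the grasp point.
Start: joints at [-0.971, 0.381, 1.297, -0, 1.464, -0.215], TCP at [0.4, -0.377, 0.239] pointing down, gripper open.
Joint ranges: [-3.11, 3.11], [-0.89, 2.33], [0.22, 2.48], [-1.42, 4.56], [0.17, 2.85], [-2.88, 2.88]. Speed limits (rad/s): [2.39, 2.39, 3.14, 3.14, 3.14, 3.14].

## Interface

Orientations are given as a unit quaternion [w, x, y, z].
In Python, from cell import arm gives the robot as it stands.
- The arm moves only by the tool shift_gripper, called after ">>>" in YAML: its name, and indented under it one key for each argument. Schema: {"type":"object","properties":{"deltas":{"type":"object","properties":{"sx":{"type":"array","items":{"type":"number"},"minItems":1,"maxItems":5},"sy":{"type":"array","items":{"type":"number"},"minItems":1,"maxItems":5},"sz":{"type":"array","items":{"type":"number"},"minItems":1,"maxItems":5},"ax":{"type":"array","items":{"type":"number"},"minItems":1,"maxItems":5},"ay":{"type":"array","items":{"type":"number"},"minItems":1,"maxItems":5},"az":{"type":"array","items":{"type":"number"},"minItems":1,"maxItems":5}},"additionalProperties":false,"required":["sx","sy","sz","ax","ay","az"]},"finger_gap":{"type":"number"},"clamp_n":{"type":"number"},"only":{"type":"string"},"quiet":{"type":"boolean"},"lines":{"type":"string"}},"required":["deltas"],"additionalProperties":false}. deltas is an object with one list for each field, all of the same length, 1 to 5, a row being the entries at one place: sx, sy, sz (the shift in m), ax, ay, az (a rotation vector in rad); each row is the pose to reach, as a shift and turn from the pose commanded when the call began, along the tool's axes at that moment; what a row does not reach only later rows make up. A row lasts 1/12 s, in which the tool goes at most 0.0417 m and 0.125 rad, less where a joint would pass 70% of its speed; a pose out of reach is approached as far as the arm can. finger_gap is the finger opening in m, set as the call begins (left out keeps the last). The fingers move at their own pace and stop on an object; clamp_n is the grip in N (left out, the last holds). Time passes only in rows, so rows that do not move let the fingers close. The tool returns the time, the measured TCP pose, the force, the opening and the grip force at its end. only (a regular expression) keeps the lines of the reply that match it, lines (a string "A,B") keeps lines A to B, and quiet returns only ok. Input that does not fit is refused with a message, and nothing moves.
- arm.sense(): the state, without advancing time (a new reading comes with each control period).
- arm.read_camera(name): name is "side" or "top" or "wrist"; returns the picture (420x560x3 uint8, red, green, blue); there is no depth.
- arm.get_calibration(name): a dict with "mtx" (3x3 intrinsics, pixels), "D" ([k1, k2, p1, p2, k3] as OpenCV has them; the pictures are not rectified), "pose" (4x4, takes a point from camera to world coordinates); the wrist camera has in their place "T_tool_cam" (4x4, takes a point from camera to tool coordinates, whose origin is the TCP and whose axes are the flange's). Camera axes: x right, y down, z forward; pixel columns grow to the right and rows downward; lengths in m; the calibration is good to about 2 mm. A picture is of the moment at which its call begins: read the wrist's pose just before it. get_calibration takes no time and is no camera call.
- arm.finish_job(): hands the job in; it is judged then, once.
The state is a dict: "clock": time; "qpos": joint angles; "joint_vel": joint speeds; "joint_efforts": joint torques, N m; "eef_pos": TCP position; "orientation": TCP orientation; "wrist_force": force on the tool from outside, world axes, zero at the start; "moment": the same for the moment, N m; "gripper_width": finger opening in m; "grasp_force": force on a finger pad.
Only numpy, scipy, OpenCV 4.12 (cv2) and the standard library are available. Lean on these libraries where they do the work, as an engineer would, in place of code of your own. Each camera call takes 0.05 s, during which the arm holds its last target. There are 200 camera calls.

## Task

Roll the slatted cover of the roll-top box fully back and leave it open, then complete the white kit tray as drawn on its floor: stand the glue stick from the slanted holder in the box upright inside its empty circle, and lay the white tailor's chalk flat inside the rectangle, lengthwise along it. Set both down gently, and leave the green thread spool on the tray and the eraser where they are.

Things in the scene. Friction and masses are not known exactly. Their poses are not given: they have to be found in the camera images.
- roll_box: Fixed wooden roll-top box, 272 x 290 x 158 mm; origin at the centre of its underside, front is -x. Clear width 270 mm between half-round cheeks. Inside at y = 0 a grey holder, 28 mm square pocket 32 mm deep, leans about 24 degrees toward the front. With the cover fully back it is open above from the front to the centre (x = 0); behind that is a roof 150 mm high.
- cover (a joint): Roll cover of brown slats, a quarter round 6 mm thick, mean radius 128 mm, on curved tracks about cover_axis (along the box's +y). Radians: 0 = shut over the front, 1.40 = end stop, fully back. Starts 0 to 0.25; moves with 2 to 3 N at the handle; stays where it is left.
- cover_axis (a point): Centre of the cover's arc, 22 mm above the underside of the box on its centre line; its axes are those of the box.
- cover_handle (a point): Centre of the cover's round steel handle bar, 40 mm long along the box's y, 16 mm thick, on one central stem, 28 mm off the slats. At cover angle q it is at cover_axis + 159 mm * (-cos(0.62+q), 0, sin(0.62+q)) in the box's frame. Gripped over its two ends (40 mm apart) it can pivot between the fingers.
- glue_stick: White glue stick with an orange band, round, 26 mm in diameter and 89 mm long, 30 g; origin at the centre of its foot, z along it to its top. It starts in the slanted holder, leaning 24 to 31 degrees to the front, foot on the pocket's floor, 57 mm of it showing; drawn out along its own axis it comes free.
- chalk: Plain white tailor's chalk, a flat block 26 x 43 x 8 mm (x, y, z), 18 g, lying on the desk; origin at the centre of its underside, long axis y.
- eraser: Bystander: eraser in a blue and white sleeve, 19 x 45 x 13 mm, lying on the desk near the chalk, some 8 cm from it (the two may have changed places); origin at the centre of its underside.
- spool: Bystander: spool of green thread, 32 mm in diameter, 44 mm high, standing already on its circle of the tray; origin at the centre of its underside.
- tray: Fixed white kit tray, blue rim 4 mm wide and 10 mm high, 130 x 220 mm (x, y), floor 4 mm above the desk; origin at the centre of its underside. Along its y lie three drawn marks 70 mm apart: empty circle for the glue stick (+y end), rectangle for the chalk (middle), circle with the spool (-y end).
- mark_glue (a point): Centre of the empty drawn circle, 34 mm in diameter, on the tray's floor (4 mm above the desk); axes are the tray's.
- mark_chalk (a point): Centre of the drawn rectangle, 34 x 51 mm (x, y), on the tray's floor; axes are the tray's, its long side along y.
- mark_spool (a point): Centre of the drawn circle, 40 mm in diameter, on which the spool stands, on the tray's floor.

How it is judged:
By the outcome, as a careful person would: the job done as asked, in the order asked, and still so for the second after the job is handed in, with the robot touching nothing.
It also fails if it takes over 66 s, if anything falls off the work surface, if the arm or the gripper's body presses on something with over 40 N, if the wrist force passes 120 N, or if a joint passes its speed limit or range.

## Working session

There is one attempt and no reset: what is moved stays moved. The work goes in short steps, Python scripts to look and compute and a tool call to move; the robot and the scene stay as the last step left them, time stands still between calls to the robot, and variables do not carry over. Pictures are saved under pics/ and viewed, at most 10 in all, crops included, and the job is handed in when it is done.

```bash
ls; mkdir -p pics; python3 - <<'E'
from cell import arm
import cv2
s=arm.sense();print(s)
for n in("top","side"):
    im=arm.read_camera(n);cv2.imwrite(f"pics/{n}0.png",im[:,:,::-1]);c=arm.get_calibration(n);print(n,c)
print(arm.get_calibration("wrist"))
E
```

```text
cell.py
pics
{'clock': 0.0, 'qpos': array([-9.71263551e-01,  3.81176788e-01,  1.29826836e+00,  7.90222469e-06,
        1.46361068e+00, -2.15303405e-01]), 'joint_vel': array([ 0.00054379,  0.00030788, -0.00202197,  0.00023404,  0.00108965,
        0.00030061]), 'joint_efforts': array([-4.49080899e-04, -4.37931275e+01, -2.24551159e+01,  7.13518728e-02,
        3.52708949e-02, -1.05100444e-04]), 'eef_pos': array([ 0.40001827, -0.37704969,  0.23814553]), 'orientation': array([-7.18875422e-04,  9.18146861e-01,  3.96239582e-01, -1.35829322e-04]), 'wrist_force': array([-0.31593147,  0.06681912,  0.48173497]), 'moment': array([ 0.03199503,  0.01317847, -0.04860139]), 'grasp_force': 0.0, 'gripper_width': 0.08833526852292517}
top {'mtx': array([[517.23984673,   0.        , 274.30587041],
       [  0.        , 517.23984673, 210.33877481],
       [  0.        ,   0.        ,   1.        ]]), 'D': array([-0.00798666,  0.        ,  0.        ,  0.        ,  0.        ]), 'pose': array([[ 0.01954744, -0.98256523,  0.1848877 ,  0.
[... 589 characters left out ...]
653, -0.84633024, -0.53208663,  0.55434819],
       [ 0.        ,  0.        ,  0.        ,  1.        ]])}
{'mtx': array([[292.32333704,   0.        , 280.29938825],
       [  0.        , 292.32333704, 213.67624315],
       [  0.        ,   0.        ,   1.        ]]), 'D': array([0.02083983, 0.        , 0.        , 0.        , 0.        ]), 'T_tool_cam': array([[ 5.10369548e-04, -9.59102589e-01, -2.83058232e-01,
         7.37665275e-02],
       [ 9.99999864e-01,  4.59675171e-04,  2.45510726e-04,
         7.75329210e-04],
       [-1.05355132e-04, -2.83058319e-01,  9.59102694e-01,
        -1.45040665e-01],
       [ 0.00000000e+00,  0.00000000e+00,  0.00000000e+00,
         1.00000000e+00]])}
```
View pics/top0.png

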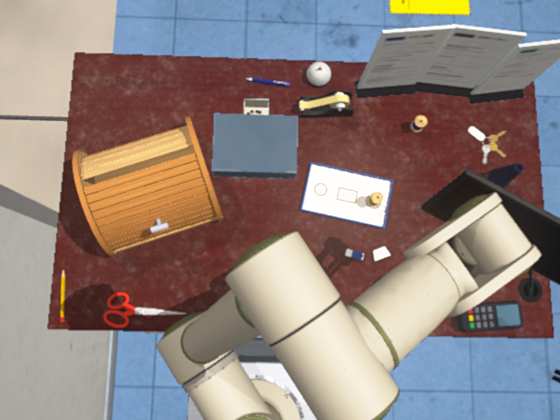

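View pics/side0.png

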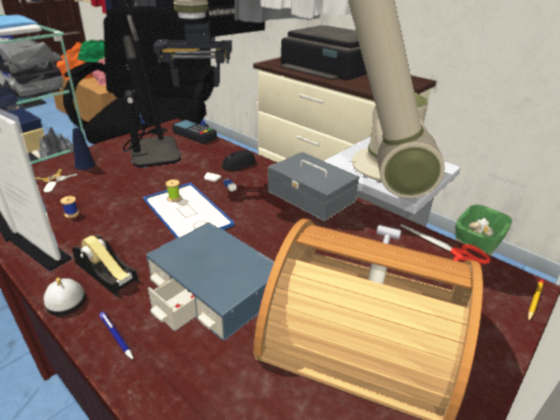

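The top view shows the roll box around (148,187) with its handle at (159,226), and a blue-grey drawer unit at (255,145). The tray is at (347,195), the chalk at (381,254) and the eraser at (355,254). The side view shows the handle at (388,232), and a toolbox standing at about (312,183).

```bash
cat > h.py <<'E'
import numpy as np,cv2
from scipy.spatial.transform import Rotation as R
from cell import arm
def toolT(s=None):
    s=s or arm.sense();q=s["orientation"];T=np.eye(4)
    T[:3,:3]=R.from_quat([q[1],q[2],q[3],q[0]]).as_matrix();T[:3,3]=s["eef_pos"];return T
def cam(n,T=None):
    c=arm.get_calibration(n)
    return c["mtx"],c["D"],(c["pose"] if n!="wrist" else (T if T is not None else toolT())@c["T_tool_cam"])
def ray(n,uv,T=None):
    K,D,P=cam(n,T);p=cv2.undistortPoints(np.array(uv,float).reshape(-1,1,2),K,D)[:,0]
    d=np.c_[p,np.ones(len(p))]@P[:3,:3].T
    return P[:3,3],d/np.linalg.norm(d,axis=1)[:,None]
def onz(n,uv,z,T=None):
    o,d=ray(n,uv,T);return o+d*((z-o[2])/d[:,2])[:,None]
def tri(rs):
    A=np.zeros((3,3));b=np.zeros(3)
    for o,d in rs:
        M=np.eye(3)-np.outer(d,d);A+=M;b+=M@o
    return np.linalg.solve(A,b)
def proj(n,X,T=None):
    K,D,P=cam(n,T);W=np.linalg.inv(P)
    return cv2.projectPoints(np.array(X,float).reshape(-1,3),cv2.Rodrigues(W[:3,:3])[0],W[:3,3],K,D)[0][:,0]
def blobs(m,amin=20):
    return sorted([c for c in cv2.findContours(m.astype(np.uint8),cv2.RETR_EXTERNAL,cv2.CHAIN_APPROX_NONE)[0] if cv2.contourArea(c)>=amin],key=cv2.contourArea,reverse=True)
def totool(v):  # world vector -> tool axes
    return toolT()[:3,:3].T@np.array(v,float)
E
python3 - <<'E'
from h import *
im=cv2.imread("pics/top0.png");hsv=cv2.cvtColor(im,cv2.COLOR_BGR2HSV)
H,S,V=[hsv[...,i].astype(int) for i in range(3)]
def win(m,x0,y0,x1,y1):
    z=np.zeros_like(m);z[y0:y1,x0:x1]=m[y0:y1,x0:x1];return z
# tray: white or blue
m=win(((S<60)&(V>150))|((H>95)&(H<130)&(S>80)&(V>100)),295,158,400,235)
c=blobs(m)[0];r=cv2.minAreaRect(c);b=cv2.boxPoints(r);q=cv2.approxPolyDP(cv2.convexHull(c),4,True)[:,0]
print("tray px",b,q);w=onz("top",b,0.01);print(w,w.mean(0));print(onz("top",q,.01))
m=win((S<60)&(V>150),366,240,396,268)
for c in blobs(m):
    r=cv2.minAreaRect(c);w=onz("top",cv2.boxPoints(r),.008);print("chalk",r,w,w.mean(0))
m=win((S<50)&(V>140),140,205,180,240)
for c in blobs(m,5): print("handle top",cv2.minAreaRect(c),c.reshape(-1,2).min(0),c.reshape(-1,2).max(0))
si=cv2.imread("pics/side0.png");h2=cv2.cvtColor(si,cv2.COLOR_BGR2HSV)
m=win((h2[...,1]<50)&(h2[...,2]>140),365,220,410,285)
for c in blobs(m,5): print("handle side",cv2.minAreaRect(c),c.reshape(-1,2).min(0),c.reshape(-1,2).max(0))
a=cv2.resize(im[110:265,60:240],None,fx=3.2,fy=3.2,interpolation=cv2.INTER_CUBIC)
cv2.imwrite("pics/c1.png",a)
a=cv2.resize(si[200:420,240:500],None,fx=2.5,fy=2.5,interpolation=cv2.INTER_CUBIC);cv2.imwrite("pics/c2.png",a)
E
```

```text
tray px [[299.4467  209.77501]
 [310.12515 161.36586]
 [394.70096 180.0223 ]
 [384.0225  228.43144]] [[310 163]
 [392 180]
 [384 227]
 [301 210]]
[[ 0.52834511 -0.10045133  0.01      ]
 [ 0.65734556 -0.12695885  0.01      ]
 [ 0.61359176 -0.34797734  0.01      ]
 [ 0.48548708 -0.31742647  0.01      ]] [ 0.57119238 -0.2232035   0.01      ]
[[ 0.65292987 -0.12666163  0.01      ]
 [ 0.61345069 -0.34088659  0.01      ]
 [ 0.48918601 -0.31744146  0.01      ]
 [ 0.52786342 -0.10443572  0.01      ]]
chalk ((380.31036376953125, 252.77587890625), (11.698805809020996, 17.08397102355957), 68.19859313964844) [[ 0.42828916 -0.28149014  0.008     ]
 [ 0.44542248 -0.32237534  0.008     ]
 [ 0.41798578 -0.33292117  0.008     ]
 [ 0.40100691 -0.29214504  0.008     ]] [ 0.42317608 -0.30723292  0.008     ]
handle top ((157.84999084472656, 224.55001831054688), (12.332881927490234, 18.34120750427246), 71.56504821777344) [150 218] [168 232]
handle side ((377.0, 273.5000305175781), (14.794672966003418, 16.00735092163086), 14.03624439239502) [369 265] [385 282]
handle side ((387.4529724121094, 234.71177673339844), (23.75388526916504, 15.727459907531738), 12.528807640075684) [377 225] [400 242]
```

View pics/c1.png

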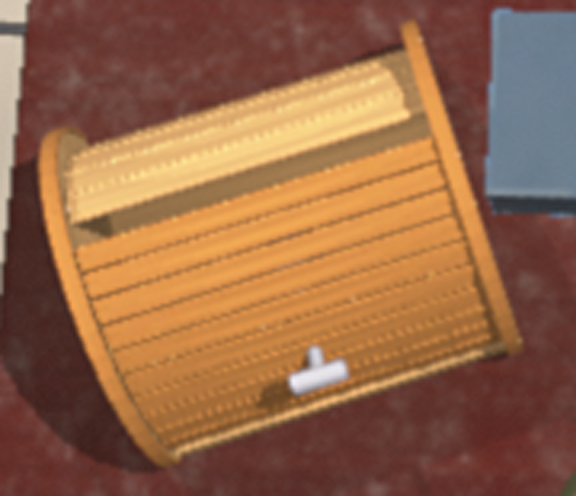

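View pics/c2.png

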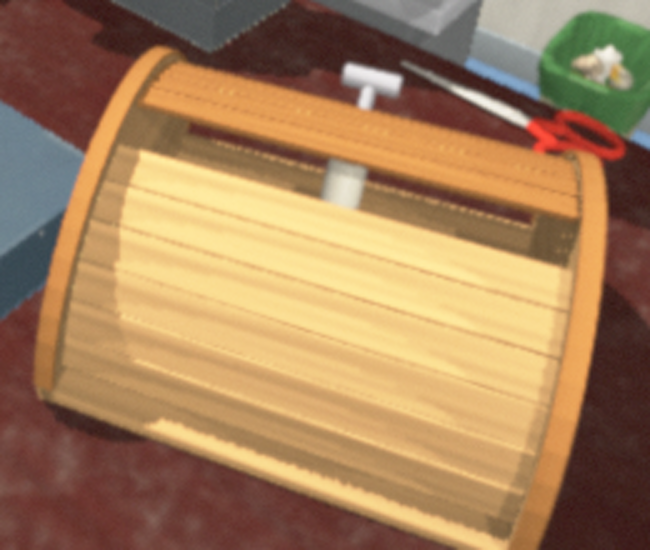

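The crops show the handle bar at top pixel (159.3,227.4) and side pixel (388.7,232). The cover is almost shut, and the glue stick shows through the gap at side pixel (378,273).

```bash
python3 - <<'E'
from h import *
f=lambda l:[(x/3.2+60-.35,y/3.2+110-.35) for x,y in l]
g=lambda l:[(x/2.5+240-.3,y/2.5+200-.3) for x,y in l]
t=f([(318,376)]);s=g([(372,80)])
o1,d1=ray("top",t);o2,d2=ray("side",s)
h=tri([(o1,d1[0]),(o2,d2[0])]);print("handle",h,proj("top",h),t,proj("side",h),s)
for z,l in((.02,[(177,455),(495,350)]),(.14,[(80,242),(437,138)]),(.12,[(82,272),(440,160)])):
    w=onz("top",f(l),z);v=w[0]-w[1];print("yaw",z,np.degrees(np.arctan2(-v[0],v[1])),np.linalg.norm(v),w)
v=onz("top",f([(291,382),(346,369)]),h[2]+.0);v=v[0]-v[1];print("bar yaw",np.degrees(np.arctan2(-v[0],v[1])),np.linalg.norm(v))
v=onz("top",f([(170,465),(520,345),]),.02);print("front corners",v)
sq=np.arcsin((h[2]-.022)/.159);print("q",sq-.62)
for yaw in(12,14,16,18):
    a=np.radians(yaw);ax=np.array([np.cos(a),np.sin(a),0]);ay=np.array([-np.sin(a),np.cos(a),0])
    A=h+ax*.159*np.cos(sq);A[2]=.022
    C=[A+sx*.136*ax+sy*.145*ay for sx in(-1,1) for sy in(-1,1)]
    top=[A+sy*.145*ay+[0,0,.136] for sy in (-1,1)]
    print(yaw,A, "top px crop",((proj("top",C+top)-[60,110]+.35)*3.2).round().tolist(),"side",((proj("side",C+top)-[240,200]+.3)*2.5).round().tolist())
E
```

```text
handle [0.45928902 0.23074322 0.1180092 ] [[159.76490137 226.83276186]] [(159.025, 227.15)] [[389.53786931 231.79480085]] [(388.5, 231.7)]
yaw 0.02 20.114602135032932 0.2569208717117742 [[0.40884458 0.35568927 0.02      ]
 [0.49719942 0.11443887 0.02      ]]
yaw 0.14 18.6871676156175 0.26451007623433287 [[0.54781835 0.40318662 0.14      ]
 [0.6325676  0.15262097 0.14      ]]
yaw 0.12 19.800936667515767 0.27049748954841446 [[0.53013662 0.40667303 0.12      ]
 [0.62176854 0.15216865 0.12      ]]
bar yaw 15.06711072624171 0.04021113563797879
front corners [[0.40100286 0.36045572 0.02      ]
 [0.501682   0.09501343 0.02      ]]
q 0.028299077237720627
12 [0.58326024 0.25709411 0.022     ] top px crop [[529.0, 372.0], [158.0, 440.0], [471.0, 46.0], [113.0, 107.0], [485.0, 158.0], [78.0, 229.0]] side [[188.0, 112.0], [550.0, 244.0], [4.0, 337.0], [459.0, 564.0], [115.0, 59.0], [573.0, 222.0]]
14 [0.58226509 0.2614046  0.022     ] top px crop [[528.0, 365.0], [159.0, 446.0], [459.0, 42.0], [102.0, 115.0], [478.0, 152.0], [73.0, 237.0]] side [[185.0, 115.0], [550.0, 240.0], [11.0, 348.0], [478.0, 564.0], [118.0, 65.0], [582.0, 219.0]]
16 [0.58112011 0.26567772 0.022     ] top px crop [[527.0, 359.0], [161.0, 452.0], [447.0, 39.0], [92.0, 124.0], [470.0, 147.0], [68.0, 245.0]] side [[183.0, 118.0], [551.0, 235.0], [20.0, 360.0], [497.0, 564.0], [120.0, 71.0], [592.0, 216.0]]
18 [0.5798267  0.26990828 0.022     ] top px crop [[526.0, 353.0], [163.0, 459.0], [434.0, 36.0], [82.0, 132.0], [462.0, 142.0], [63.0, 254.0]] side [[180.0, 122.0], [551.0, 230.0], [29.0, 371.0], [516.0, 563.0], [123.0, 77.0], [600.0, 212.0]]
```

>>> shift_gripper:
  deltas: {"sx": [0.032,0.064,0.096,0.128,0.161],"sy": [-0.025,-0.05,-0.075,-0.1,-0.125],"sz": [-0.01,-0.02,-0.03,-0.03,-0.03],"ax": [0,0,0,0,0],"ay": [0,0,0,0,0],"az": [0.095,0.19,0.285,0.38,0.475]}
  finger_gap: 0.07
  clamp_n: 20

```text
clock: 0.52
eef_pos: [0.4194, -0.1727, 0.269]
orientation: [0.0, 0.986, 0.166, 0.0]
wrist_force: [1.7, -0.2, 1.0]
gripper_width: 0.0703
grasp_force: 0.0
```

>>> shift_gripper:
  deltas: {"sx": [0.017,0.034,0.052,0.069,0.086],"sy": [-0.037,-0.074,-0.111,-0.148,-0.184],"sz": [0,0,0,0,0],"ax": [0,0,0,0,0],"ay": [0,0,0,0,0],"az": [0,0,0,0,0]}

```text
clock: 0.93
eef_pos: [0.4389, 0.0298, 0.2687]
orientation: [-0.0, 0.986, 0.169, -0.0]
wrist_force: [0.9, -0.3, 0.5]
gripper_width: 0.07
grasp_force: 0.0
```

```bash
python3 - <<'E'
from h import *
s=arm.sense();T=toolT(s);print(T.round(3),s["qpos"].round(2),s["clock"])
print("to handle, tool axes",totool(np.array([.4593,.2307,.118])-T[:3,3]))
E
```

```text
[[ 0.943  0.333 -0.     0.439]
 [ 0.333 -0.943  0.     0.03 ]
 [-0.    -0.    -1.     0.269]
 [ 0.     0.     0.     1.   ]] [-0.2   0.16  1.52  0.    1.46  1.03] 0.9333
to handle, tool axes [ 0.0861433  -0.18259511  0.15072301]
```

>>> shift_gripper:
  deltas: {"sx": [0.017,0.034,0.052,0.069,0.086],"sy": [-0.037,-0.074,-0.111,-0.148,-0.183],"sz": [0,0,0,0,0],"ax": [0,0,0,0,0],"ay": [0,0,0,0,0],"az": [0,0,0,0,0]}

```text
clock: 1.35
eef_pos: [0.459, 0.2313, 0.2686]
orientation: [0.0, 0.986, 0.169, -0.0]
wrist_force: [0.0, -0.8, 0.2]
gripper_width: 0.0698
grasp_force: 0.0
```

>>> shift_gripper:
  deltas: {"sx": [0,0,0],"sy": [0,0,0],"sz": [0.02,0.04,0.04],"ax": [0,0,0],"ay": [0,0,0],"az": [0,0,0]}

```text
clock: 1.6
eef_pos: [0.4578, 0.2292, 0.2252]
orientation: [0.0, 0.985, 0.17, -0.004]
wrist_force: [0.3, -0.2, -0.4]
gripper_width: 0.0699
grasp_force: 0.0
```

```bash
python3 - <<'E'
from h import *
s=arm.sense();T=toolT(s);print(T[:3,3],s["clock"])
w=arm.read_camera("wrist")[:,:,::-1].copy();cv2.imwrite("pics/w1.png",w)
t=arm.read_camera("top")[:,:,::-1].copy();cv2.imwrite("pics/top1.png",t)
np.save("pics/T1.npy",T)
print(proj("wrist",[.4593,.2307,.118],T))
E
```

```text
[0.45782914 0.22922802 0.22522826] 1.6
[[278.95463385 210.42503967]]
```

View pics/w1.png

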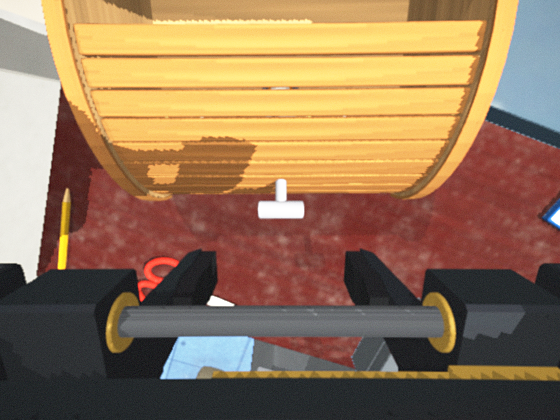

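The wrist view shows the handle bar centred at (281,210), 1–2 px from where I predicted it, and level with the image. The yaw is right, so I go down and grip the bar ends.

>>> shift_gripper:
  deltas: {"sx": [0.001,0.001,0.001,0.001,0.001],"sy": [0,0.001,0.001,0.001,0.001],"sz": [0.03,0.06,0.09,0.122,0.122],"ax": [0,0,0,0,0],"ay": [0,0,0,0,0],"az": [0,0,0,0,0]}

```text
clock: 2.12
eef_pos: [0.4592, 0.2273, 0.1034]
orientation: [0.0, 0.986, 0.168, -0.004]
wrist_force: [-0.4, -1.1, -0.4]
gripper_width: 0.0699
grasp_force: 0.0
```

>>> shift_gripper:
  deltas: {"sx": [0,0,0,0,0],"sy": [0,0,0,0,0],"sz": [0,0,0,0,0],"ax": [0,0,0,0,0],"ay": [0,0,0,0,0],"az": [0,0,0,0,0]}
  finger_gap: 0.03
  clamp_n: 15

```text
clock: 2.53
eef_pos: [0.4606, 0.2301, 0.108]
orientation: [-0.002, 0.986, 0.169, 0.001]
wrist_force: [-0.9, 9.5, -1.6]
gripper_width: 0.04
grasp_force: 15.0
```

```bash
python3 - <<'E'
from h import *
t=cv2.imread("pics/top1.png");h=cv2.cvtColor(t,cv2.COLOR_BGR2HSV)
a=t[150:275,285:415];cv2.imwrite("pics/c3.png",cv2.resize(a,None,fx=4.5,fy=4.5,interpolation=cv2.INTER_CUBIC))
E
```

```text
(no output)
```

View pics/c3.png

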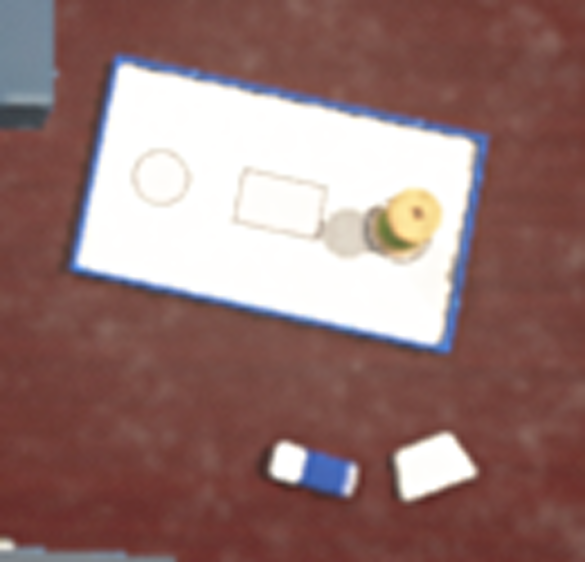

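The crop shows the empty circle at crop (161,177), the rectangle at (281,203), the spool at (410,215), the eraser at (313,468) and the chalk at (435,467). The bar is gripped at 40 mm, so I run the arc.

>>> shift_gripper:
  deltas: {"sx": [0.0143,0.0307,0.049,0.0688,0.0895],"sy": [0,0,0,0,0],"sz": [-0.0164,-0.0307,-0.0427,-0.052,-0.0586],"ax": [0,0,0,0,0],"ay": [0,0,0,0,0],"az": [0,0,0,0,0]}

```text
clock: 2.95
eef_pos: [0.5443, 0.2603, 0.1673]
orientation: [-0.002, 0.985, 0.17, -0.001]
wrist_force: [-5.2, 10.2, -3.7]
gripper_width: 0.0398
grasp_force: 15.0
```

>>> shift_gripper:
  deltas: {"sx": [0.0215,0.0432,0.0649,0.0861,0.1078],"sy": [0,0,0,0,0],"sz": [-0.0036,-0.0043,-0.002,0.0033,0.0121],"ax": [0,0,0,0,0],"ay": [0,0,0,0,0],"az": [0,0,0,0,0]}

```text
clock: 3.37
eef_pos: [0.647, 0.2976, 0.1561]
orientation: [-0.003, 0.985, 0.17, 0.002]
wrist_force: [-5.3, 11.9, 3.7]
gripper_width: 0.0398
grasp_force: 15.0
```

>>> shift_gripper:
  deltas: {"sx": [0,0],"sy": [0,0],"sz": [0,0],"ax": [0,0],"ay": [0,0],"az": [0,0]}

```text
clock: 3.53
eef_pos: [0.6474, 0.2978, 0.1546]
orientation: [-0.003, 0.985, 0.17, 0.002]
wrist_force: [-0.1, 13.4, 3.1]
gripper_width: 0.0398
grasp_force: 15.0
```

```bash
python3 - <<'E'
from h import *
s=arm.sense();print(s["wrist_force"],s["qpos"])
f=lambda l:[(x/4.5+285-.4,y/4.5+150-.4) for x,y in l]
w=onz("top",f([(161,177),(281,203)]),.004);print("marks glue,chalk",w,np.linalg.norm(w[0]-w[1]))
w=onz("top",f([(119,57),(488,133),(450,352),(70,268)]),.010);print("tray",w,w.mean(0),[np.linalg.norm(w[i]-w[i-1]) for i in range(4)])
for i,j in((0,1),(3,2)):v=w[i]-w[j];print("yaw",np.degrees(np.arctan2(-v[0],v[1])))
w=onz("top",f([(395,462),(452,432),(478,470),(405,500)]),.008);print("chalk",w,w.mean(0))
E
```

```text
[-0.06764916 13.41299421  3.14350193] [0.26348921 0.7298066  0.90636011 0.0054042  1.50051506 1.49171081]
marks glue,chalk [[ 0.58586206 -0.15469704  0.004     ]
 [ 0.57241948 -0.22407183  0.004     ]] 0.07066515608868
tray [[ 0.65498674 -0.1293746   0.01      ]
 [ 0.6157915  -0.34368148  0.01      ]
 [ 0.4870982  -0.31894534  0.01      ]
 [ 0.53000407 -0.10225021  0.01      ]] [ 0.57197013 -0.22356291  0.01      ] [np.float64(0.12789215191036896), np.float64(0.21786166765371384), np.float64(0.1310490041039078), np.float64(0.22090199596114318)]
yaw -10.364451165657593
yaw -11.199763837327598
chalk [[ 0.42396814 -0.2869664   0.008     ]
 [ 0.44170983 -0.31967397  0.008     ]
 [ 0.42052531 -0.33402098  0.008     ]
 [ 0.40269763 -0.29229505  0.008     ]] [ 0.42222523 -0.3082391   0.008     ]
```

>>> shift_gripper:
  deltas: {"sx": [0.004,0.008,0.012,0.012],"sy": [0,0,0,0],"sz": [0.002,0.004,0.006,0.006],"ax": [0,0,0,0],"ay": [0,0,0,0],"az": [0,0,0,0]}

```text
clock: 3.87
eef_pos: [0.656, 0.3008, 0.1502]
orientation: [-0.002, 0.985, 0.17, -0.001]
wrist_force: [-13.9, 7.1, 11.6]
gripper_width: 0.0394
grasp_force: 15.0
```

>>> shift_gripper:
  deltas: {"sx": [-0.006,-0.012,-0.012],"sy": [0,0,0],"sz": [-0.003,-0.006,-0.006],"ax": [0,0,0],"ay": [0,0,0],"az": [0,0,0]}
  finger_gap: 0.07

```text
clock: 4.12
eef_pos: [0.6463, 0.2939, 0.1548]
orientation: [0.0, 0.986, 0.169, 0.001]
wrist_force: [-0.8, -0.2, 0.4]
gripper_width: 0.0571
grasp_force: 0.0
```

>>> shift_gripper:
  deltas: {"sx": [0,0,-0.02,-0.05,-0.08],"sy": [0,0,0,0,0],"sz": [-0.03,-0.06,-0.09,-0.1,-0.1],"ax": [0,0,0,0,0],"ay": [0,0,0,0,0],"az": [0,0,0,0,0]}

```text
clock: 4.53
eef_pos: [0.5716, 0.2669, 0.2563]
orientation: [-0.0, 0.986, 0.169, 0.003]
wrist_force: [1.1, 0.6, 0.4]
gripper_width: 0.0701
grasp_force: 0.0
```

>>> shift_gripper:
  deltas: {"sx": [-0.03,-0.06,-0.09,-0.12,-0.12],"sy": [0,0,0,0,0],"sz": [0,0,0,0,0],"ax": [0,0,0,0,0],"ay": [0,0,0,0,0],"az": [0,0,0,0,0]}
  finger_gap: 0.06

```text
clock: 4.95
eef_pos: [0.4542, 0.2262, 0.2539]
orientation: [0.0, 0.986, 0.169, -0.001]
wrist_force: [0.7, 0.2, 2.0]
gripper_width: 0.0599
grasp_force: 0.0
```

```bash
python3 - <<'E'
from h import *
s=arm.sense();T=toolT(s);print(T[:3,3],s["clock"])
w=arm.read_camera("wrist")[:,:,::-1].copy();cv2.imwrite("pics/w2.png",w)
np.save("pics/T2.npy",T)
s=arm.read_camera("side")[:,:,::-1].copy();cv2.imwrite("pics/side2.png",s)
t=arm.read_camera("top")[:,:,::-1].copy();cv2.imwrite("pics/top2.png",t)
a=cv2.resize(w,(800,600))[0:600];h=cv2.resize(s[200:350,330:480],(300,300),interpolation=cv2.INTER_CUBIC)
w3=cv2.resize(w,(500,375));c=np.zeros((600,800,3),np.uint8);c[:375,:500]=w3;c[:300,500:]=h;c[300:,500:]=cv2.resize(t[130:250,90:210],(300,300),interpolation=cv2.INTER_CUBIC);cv2.imwrite("pics/m2.png",c)
E
```

```text
[0.45418437 0.22620441 0.2539062 ] 4.95
```

View pics/m2.png

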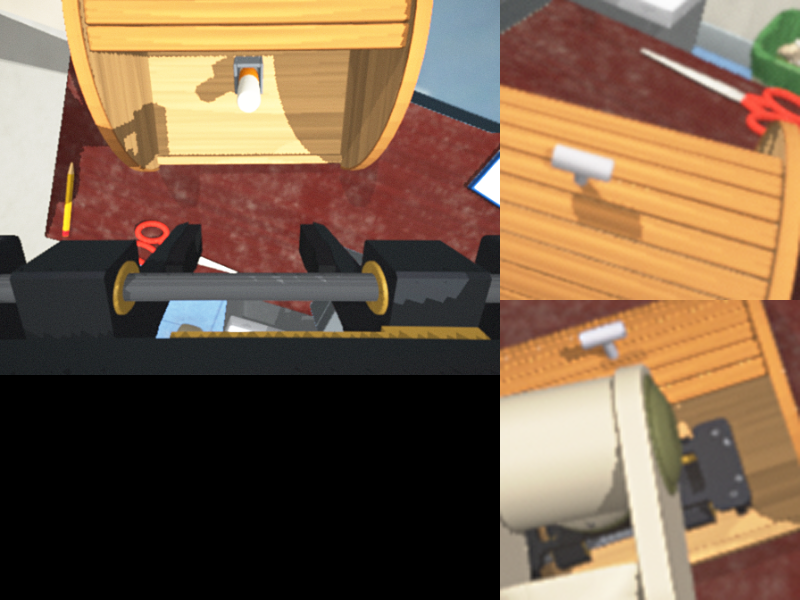

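The wrist view shows the glue stick leaning toward me. Its top is near wrist pixel (279,115) and the holder is near (279,72). The handle is at the back, at side pixel (371.5,281.5) and top pixel (130.4,145.2).

```bash
python3 - <<'E'
from h import *
a=ray("top",[(130.1,145.0)]);b=ray("side",[(371.3,281.3)])
h=tri([(a[0],a[1][0]),(b[0],b[1][0])]);A=np.array([.579,.273,.022]);th=np.radians(19.5);ax=np.array([np.cos(th),np.sin(th),0])
v=h-A;print("handle",h,"theta",np.arctan2(v[2],-v@ax)-.62,np.hypot(v[2],v@ax))
w=cv2.imread("pics/w2.png");hs=cv2.cvtColor(w,cv2.COLOR_BGR2HSV)
sub=(slice(55,135),slice(255,305))
m=(hs[...,1]<50)&(hs[...,2]>170);z=np.zeros_like(m);z[sub]=m[sub]
for c in blobs(z): print("white",cv2.minAreaRect(c),c.reshape(-1,2).min(0),c.reshape(-1,2).max(0))
o=(hs[...,0]<18)&(hs[...,1]>200);z=np.zeros_like(m);z[sub]=o[sub]
for c in blobs(z): print("orange",cv2.minAreaRect(c),c.reshape(-1,2).min(0),c.reshape(-1,2).max(0))
for r in range(56,132,3): print(r,w[r,279,::-1],[int(x) for x in np.where(m[r,255:305])[0][[0,-1]]+255] if m[r,255:305].any() else "")
E
```

```text
handle [0.64031475 0.29765909 0.16491921] theta 1.383587558274991 0.15743492997276842
white ((280.42999267578125, 97.48999786376953), (26.728639602661133, 56.28570556640625), 8.130102157592773) [266  71] [294 125]
white ((278.0185546875, 73.40824890136719), (3.9050588607788086, 24.066059112548828), 87.39744567871094) [266  71] [290  75]
orange ((278.0, 82.0), (10.0, 20.0), 90.0) [268  77] [288  87]
56 [167 108  61] 
59 [202 160 104] 
62 [166 133  97] 
65 [104 115 115] 
68 [112 118 119] 
71 [150 156 162] [288, 294]
74 [169 172 179] [262, 294]
77 [229 123  17] [263, 294]
80 [236 137  21] [263, 294]
83 [245 189 120] [263, 294]
86 [242 240 232] [273, 294]
89 [247 245 236] [270, 294]
92 [247 245 236] [269, 294]
95 [249 247 238] [268, 294]
98 [251 249 242] [267, 293]
101 [254 254 250] [267, 293]
104 [255 255 254] [266, 293]
107 [255 255 253] [267, 291]
110 [255 255 254] [266, 291]
113 [255 255 254] [266, 291]
116 [255 255 254] [266, 291]
119 [255 255 254] [267, 289]
122 [255 255 254] [269, 286]
125 [255 255 253] [274, 282]
128 [252 228 150] 
131 [252 230 152]
```

>>> shift_gripper:
  deltas: {"sx": [0,0,0,0,0],"sy": [0,0,0,0,0],"sz": [0.025,0.05,0.075,0.1,0.125],"ax": [0,0,0,0,0],"ay": [0.094,0.188,0.282,0.376,0.47],"az": [0,0,0,0,0]}

```text
clock: 5.52
eef_pos: [0.46, 0.2285, 0.1357]
orientation: [-0.038, 0.961, 0.166, 0.216]
wrist_force: [2.0, 0.9, 0.2]
gripper_width: 0.0598
grasp_force: 0.0
```

>>> shift_gripper:
  deltas: {"sx": [0,0],"sy": [0,0],"sz": [0,0],"ax": [0,0],"ay": [0,0],"az": [0,0]}

```text
clock: 5.68
eef_pos: [0.4592, 0.2285, 0.1356]
orientation: [-0.038, 0.963, 0.166, 0.211]
wrist_force: [0.5, -0.3, -0.1]
gripper_width: 0.0602
grasp_force: 0.0
```

```bash
python3 - <<'E'
from h import *
s=arm.sense();T=toolT(s);print(T,s["clock"])
w=arm.read_camera("wrist")[:,:,::-1].copy();cv2.imwrite("pics/w3.png",w)
np.save("pics/T3.npy",T)
E
```

```text
[[ 0.85595155  0.33587968  0.3931053   0.45923678]
 [ 0.30354533 -0.94189726  0.14383947  0.2285206 ]
 [ 0.41857755 -0.00379434 -0.90817313  0.13560306]
 [ 0.          0.          0.          1.        ]] 5.6833
```

View pics/w3.png

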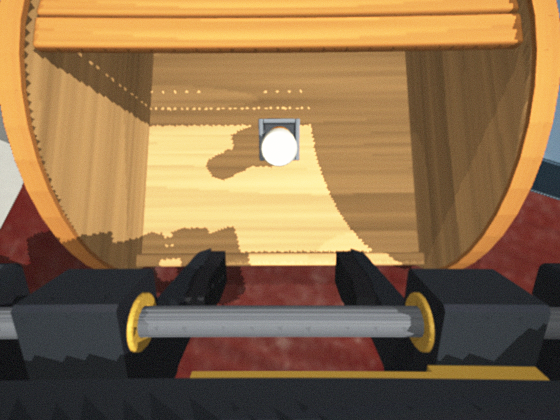

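The wrist view shows the glue stick's top disc at about (279,146), with the holder mouth behind it and its back edge at row ~119. I'm looking almost along the stick's axis.

```bash
python3 - <<'E'
from h import *
T2,T3=np.load("pics/T2.npy"),np.load("pics/T3.npy")
w=cv2.imread("pics/w3.png");hs=cv2.cvtColor(w,cv2.COLOR_BGR2HSV)
m=(hs[...,1]<60)&(hs[...,2]>215);z=np.zeros_like(m);z[110:180,250:310]=m[110:180,250:310]
c=blobs(z)[0];print(cv2.minEnclosingCircle(c),cv2.fitEllipse(c),c.reshape(-1,2).min(0),c.reshape(-1,2).max(0))
for r in range(110,170,2): print(r,w[r,279,::-1],end=";")
print()
w2=cv2.imread("pics/w2.png")
for r in range(54,78,1): print(r,w2[r,279,::-1],end=";")
th=np.radians(19.5);ax=np.array([np.cos(th),np.sin(th),0]);A=np.array([.579,.273,0])
def tr(p2,p3):
    a=ray("wrist",[p2],T2);b=ray("wrist",[p3],T3);X=tri([(a[0],a[1][0]),(b[0],b[1][0])])
    d=X-A;return X,np.array([d@ax,d@[-ax[1],ax[0],0],d[2]])
print()
for p2 in((279.5,113),(279.5,115)):
  for p3 in((279.5,146),(279.5,147)): print(tr(p2,p3))
E
```

```text
((278.5160217285156, 146.6922149658203), 18.856637954711914) ((279.06915283203125, 147.10867309570312), (34.074588775634766, 36.74821090698242), 13.82859992980957) [262 128] [296 165]
110 [173 133  85];112 [175 134  82];114 [172 133  86];116 [184 136  84];118 [151 131 113];120 [177 184 187];122 [143 147 152];124 [74 79 82];126 [149 103  62];128 [221 206 182];130 [243 241 232];132 [255 255 253];134 [254 254 252];136 [254 254 252];138 [255 254 252];140 [255 254 252];142 [254 254 252];144 [255 254 252];146 [254 254 252];148 [254 254 252];150 [255 254 253];152 [255 254 252];154 [254 254 252];156 [255 254 252];158 [255 254 253];160 [255 254 253];162 [255 255 254];164 [255 255 255];166 [237 207 166];168 [251 227 146];
54 [252 193  99];55 [232 152  74];56 [167 108  61];57 [166 118  76];58 [196 151  96];59 [202 160 104];60 [196 148  93];61 [185 143  88];62 [166 133  97];63 [136 124 110];64 [112 120 124];65 [104 115 115];66 [115 123 121];67 [113 118 120];68 [112 118 119];69 [109 112 113];70 [118 124 125];71 [150 156 162];72 [176 186 191];73 [182 190 195];74 [169 172 179];75 [186 146 132];76 [218 124  58];77 [229 123  17];
(array([0.53512159, 0.25561479, 0.10733553]), array([-0.04716491, -0.0017411 ,  0.10733553]))
(array([0.53520094, 0.25565263, 0.1052739 ]), array([-0.04707749, -0.00173192,  0.1052739 ]))
(array([0.53328491, 0.25493865, 0.11234744]), array([-0.04912195, -0.00176537,  0.11234744]))
(array([0.53334949, 0.25497082, 0.11037498]), array([-0.04905033, -0.0017566 ,  0.11037498]))
```

```bash
python3 - <<'E'
from h import *
T2,T3=np.load("pics/T2.npy"),np.load("pics/T3.npy")
th=np.radians(19.5);ax=np.array([np.cos(th),np.sin(th),0]);A=np.array([.579,.273,0])
def tr(p2,p3):
    a=ray("wrist",[p2],T2);b=ray("wrist",[p3],T3);X=tri([(a[0],a[1][0]),(b[0],b[1][0])])
    d=X-A;return X,np.array([d@ax,d@[-ax[1],ax[0],0],d[2]])
X,P=tr((279.5,113.7),(279.3,148));print(X,P)
for q in(((279.5,70.5),(279.5,118.3)),((279.5,74.7),(279.5,122.8))):
    Y,B=tr(*q);v=P-B;print(B,np.hypot(v[0],v[2]),np.degrees(np.arctan2(-v[0],v[2])))
print("tool->top",toolT()[:3,:3].T@(X-toolT()[:3,3]),"axis of tool in box tilt",np.degrees(np.arcsin(toolT()[:3,2]@ax)))
E
```

```text
[0.5345969  0.25551221 0.10501523] [-0.04769375 -0.00166266  0.10501523]
[-0.00285109 -0.00147487  0.05808412] 0.06491065727019936 43.696375558515825
[-0.00682133 -0.00147789  0.05777489] 0.062467622799994016 40.866408940196635
tool->top [ 0.05802413 -0.00011204  0.06222055] axis of tool in box tilt 24.92690741527233
```

>>> shift_gripper:
  deltas: {"sx": [0.02,0.04,0.0575,0.0575,0.0575],"sy": [0,0,0,0,0],"sz": [0.005,0.015,0.03,0.04,0.04],"ax": [0,0,0,0,0],"ay": [0.012,0.024,0.035,0.035,0.035],"az": [0,0,0,0,0]}

```text
clock: 6.15
eef_pos: [0.525, 0.2521, 0.1237]
orientation: [-0.041, 0.958, 0.166, 0.229]
wrist_force: [-0.4, -0.2, -1.0]
gripper_width: 0.0604
grasp_force: 0.0
```

```bash
python3 - <<'E'
from h import *
X=np.array([0.5346,0.25551221,0.105]);ps=[]
T=toolT();print("tool->top",T[:3,:3].T@(X-T[:3,3]),"tilt",np.degrees(np.arcsin(T[:3,2]@[.9426,.334,0])),T[:3,1])
w=arm.read_camera("wrist")[:,:,::-1].copy();cv2.imwrite("pics/w4.png",w);T=toolT()
m=cv2.cvtColor(w,cv2.COLOR_BGR2HSV);m=(m[...,1]<60)&(m[...,2]>215);z=np.zeros_like(m);z[:250,200:360]=m[:250,200:360]
c=blobs(z)[0];print(cv2.minEnclosingCircle(c),cv2.fitEllipse(c),c.reshape(-1,2).min(0),c.reshape(-1,2).max(0))
print("pred",proj("wrist",X,T))
E
```

```text
tool->top [5.63997467e-04 8.45093615e-05 2.12788002e-02] tilt 26.929937965049408 [ 0.3363324  -0.94173769 -0.00326045]
((280.6234436035156, 234.16986083984375), 20.202669143676758) ((283.2842712402344, 235.26400756835938), (29.86712074279785, 34.900962829589844), 58.40408706665039) [262 215] [297 249]
pred [[280.11817686 249.33370412]]
```

```bash

python3 - <<'E'
from h import *
w=cv2.imread("pics/w4.png");m=cv2.cvtColor(w,cv2.COLOR_BGR2HSV);m=(m[...,1]<60)&(m[...,2]>200);z=np.zeros_like(m);z[190:320,220:340]=m[190:320,220:340]
c=blobs(z)[0];print(cv2.fitEllipse(c),c.reshape(-1,2).min(0),c.reshape(-1,2).max(0))
cv2.imwrite("pics/c4.png",cv2.resize(w[150:320,180:380],None,fx=3,fy=3))
X=np.array([0.5346,0.25551221,0.105]);T=toolT();print([proj("wrist",X+T[:3,:3]@[13e-3*a,0,0],T) for a in(-1,1)])
E
```

```text
((282.55206298828125, 235.60183715820312), (31.140531539916992, 36.91061782836914), 21.950637817382812) [262 213] [297 256]
[array([[280.11045942, 268.46658872]]), array([[280.12617628, 229.42363605]])]
```

View pics/c4.png

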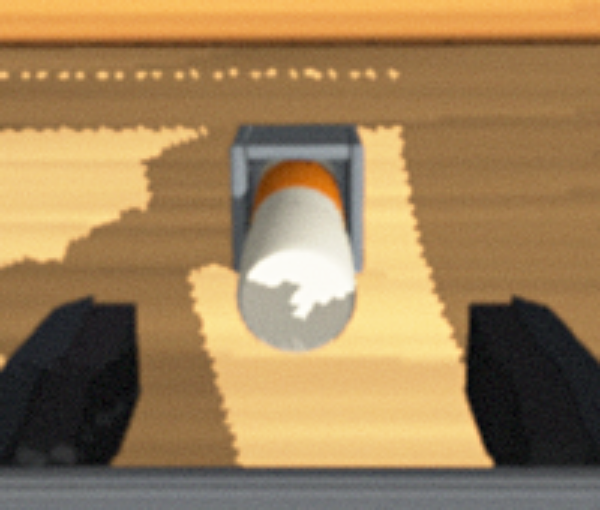

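The crop shows the top disc centred at wrist pixel (279.3,249.7), against a prediction of (280.1,249.3). It is aligned, with a finger on each side. I descend 58 mm along the axis and close.

>>> shift_gripper:
  deltas: {"sx": [0.0005,0.0005,0.0005,0.0005],"sy": [0,0,0,0],"sz": [0.02,0.04,0.056,0.058],"ax": [0,0,0,0],"ay": [0,0,0,0],"az": [0,0,0,0]}

```text
clock: 6.53
eef_pos: [0.5485, 0.2608, 0.0713]
orientation: [-0.041, 0.959, 0.166, 0.228]
wrist_force: [0.2, -0.1, -0.3]
gripper_width: 0.0599
grasp_force: 0.0
```

>>> shift_gripper:
  deltas: {"sx": [0,0,0,0,0],"sy": [0,0,0,0,0],"sz": [0,0,0,0,0],"ax": [0,0,0,0,0],"ay": [0,0,0,0,0],"az": [0,0,0,0,0]}
  finger_gap: 0.015
  clamp_n: 12

```text
clock: 6.95
eef_pos: [0.549, 0.261, 0.0737]
orientation: [-0.041, 0.958, 0.165, 0.231]
wrist_force: [-0.2, 0.3, -0.1]
gripper_width: 0.0287
grasp_force: 0.0
```

>>> shift_gripper:
  deltas: {"sx": [0,0,0,0,0],"sy": [0,0,0,0,0],"sz": [-0.005,-0.015,-0.025,-0.035,-0.045],"ax": [0,0,0,0,0],"ay": [0,0,0,0,0],"az": [0,0,0,0,0]}

```text
clock: 7.37
eef_pos: [0.5293, 0.2538, 0.1143]
orientation: [-0.041, 0.958, 0.165, 0.23]
wrist_force: [0.3, -0.6, -0.7]
gripper_width: 0.0254
grasp_force: 12.0
```

>>> shift_gripper:
  deltas: {"sx": [0,0,0,0,0],"sy": [0,0,0,0,0],"sz": [-0.02,-0.04,-0.07,-0.1,-0.12],"ax": [0,0,0,0,0],"ay": [0,0,0,0,0],"az": [0,0,0,0,0]}

```text
clock: 7.78
eef_pos: [0.4774, 0.235, 0.2229]
orientation: [-0.041, 0.958, 0.166, 0.231]
wrist_force: [0.4, -0.5, -0.5]
gripper_width: 0.0251
grasp_force: 12.0
```

```bash
python3 - <<'E'
from h import *
w=arm.read_camera("wrist")[:,:,::-1].copy();cv2.imwrite("pics/w5.png",w)
s=arm.read_camera("side")[:,:,::-1].copy();cv2.imwrite("pics/side5.png",s)
s=cv2.resize(s[100:350,260:500],(400,416));c=np.zeros((416,800,3),np.uint8);c[:,400:]=s;c[:300,:400]=cv2.resize(w,(400,300));cv2.imwrite("pics/m5.png",c)
E
```

```text
(no output)
```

View pics/m5.png

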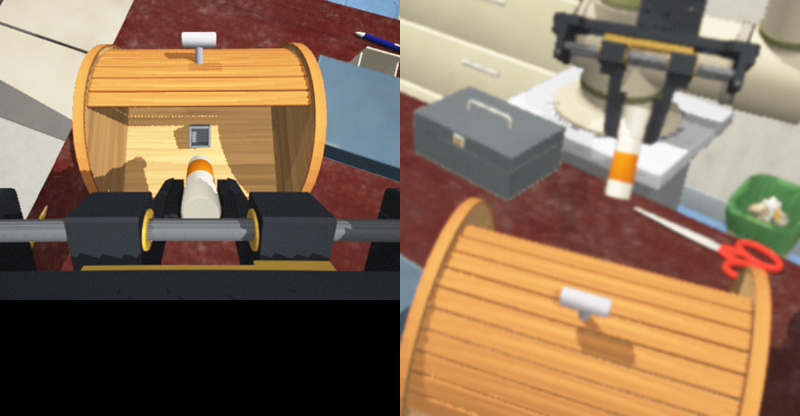

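The stick is clear of the holder and straight in the fingers, with its foot at side pixel (391,219) and wrist pixel (280,220). The cover is still back. I've now used all ten views, so the rest is numeric.

```bash

python3 - <<'E'
from h import *
T=toolT()
w=cv2.imread("pics/w5.png");s=cv2.imread("pics/side5.png")
for L in np.arange(.044,.072,.002):
    a=proj("wrist",(T@[.013,0,L,1])[:3],T)[0]
    f=proj("side",(T@[0,0,L,1])[:3])[0]
    g=lambda im,p:im[int(round(p[1])),int(round(p[0])),::-1]
    print(round(L,3),a.round(1),g(w,a),f.round(1),g(s,f))
# stick axis in hand: orange band side extents in wrist, per-row centre
hs=cv2.cvtColor(w,cv2.COLOR_BGR2HSV);m=(hs[...,0]<16)&(hs[...,1]>170)&(hs[...,2]>120)
for r in range(214,262,4):
    row=(w[r,:,:].astype(int)); br=np.where((row.min(1)>130))[0]; br=br[(br>250)&(br<310)]; o=np.where(m[r,250:310])[0]+250
    print(r,(br.min(),br.max()) if len(br) else '',(o.min(),o.max()) if len(o) else '')
E
```

```text
0.044 [279.8 220.5] [227 227 210] [391.3 212. ] [247 245 232]
0.046 [279.8 219.6] [227 227 210] [391.  213.2] [248 244 231]
0.048 [279.8 218.7] [225 221 205] [390.8 214.3] [247 243 230]
0.05 [279.8 217.9] [225 223 205] [390.5 215.5] [246 243 229]
0.052 [279.8 217. ] [229 218 195] [390.2 216.7] [242 237 222]
0.054 [279.8 216.2] [245 229 184] [389.9 217.9] [221 208 186]
0.056 [279.8 215.4] [252 229 157] [389.7 219.1] [155 129 114]
0.058 [279.8 214.6] [252 229 157] [389.4 220.3] [117  66  58]
0.06 [279.9 213.8] [252 229 148] [389.1 221.4] [111  62  54]
0.062 [279.9 213. ] [251 226 148] [388.8 222.6] [108  57  50]
0.064 [279.9 212.3] [250 227 150] [388.5 223.8] [111  57  50]
0.066 [279.9 211.5] [250 227 150] [388.3 225. ] [112  58  49]
0.068 [279.9 210.8] [249 222 148] [388.  226.1] [115  63  56]
0.07 [279.9 210.1] [248 217 142] [387.7 227.3] [113  61  54]
214 (np.int64(251), np.int64(309)) 
218 (np.int64(251), np.int64(309)) 
222 (np.int64(251), np.int64(309)) 
226 (np.int64(251), np.int64(309)) (np.int64(270), np.int64(289))
230 (np.int64(251), np.int64(309)) (np.int64(265), np.int64(293))
234 (np.int64(251), np.int64(309)) (np.int64(263), np.int64(295))
238 (np.int64(251), np.int64(309)) (np.int64(262), np.int64(296))
242 (np.int64(251), np.int64(309)) (np.int64(262), np.int64(266))
246 (np.int64(251), np.int64(309)) (np.int64(261), np.int64(262))
250 (np.int64(258), np.int64(303)) 
254 (np.int64(258), np.int64(302)) 
258 (np.int64(259), np.int64(302))
```

```bash

python3 - <<'E'
from h import *
a=ray("top",[(296.2,171.8)]);b=ray("side",[(206,226)]);X=tri([(a[0],a[1][0]),(b[0],b[1][0])]);print("drawer corner",X,proj("top",X),proj("side",X))
T=toolT();print(T.round(3));s=arm.sense();print(s["qpos"].round(2),s["gripper_width"],s["grasp_force"])
# refine marks from top1
t=cv2.imread("pics/top1.png");g=cv2.cvtColor(t,cv2.COLOR_BGR2GRAY)
m=(g<225);z=np.zeros_like(m);z[180:200,310:332]=m[180:200,310:332]
c=blobs(cv2.dilate(z.astype(np.uint8),np.ones((2,2))),30)
for k in c: 
    (x,y),r=cv2.minEnclosingCircle(k);print("circle",x,y,r,onz("top",[(x-.5,y-.5)],.004))
z=np.zeros_like(m);z[183:206,334:360]=m[183:206,334:360]
for k in blobs(z,30)[:2]: r=cv2.minAreaRect(k);print("rect",r,onz("top",[r[0]],.004))
w=arm.get_calibration("top")
E
```

```text
drawer corner [ 0.61930981 -0.09001197  0.05114526] [[297.02254636 171.02720628]] [[207.34909198 226.26821154]]
[[ 0.837  0.336  0.433  0.478]
 [ 0.298 -0.942  0.157  0.235]
 [ 0.46  -0.002 -0.888  0.224]
 [ 0.     0.     0.     1.   ]]
[0.2  0.19 1.71 0.1  0.77 1.38] 0.02503784582027524 11.96048554382287
```

>>> shift_gripper:
  deltas: {"sx": [-0.003,-0.006,-0.01,-0.013,-0.016],"sy": [0.019,0.038,0.056,0.075,0.094],"sz": [-0.009,-0.017,-0.026,-0.034,-0.042],"ax": [0,0,0,0,0],"ay": [-0.1,-0.2,-0.3,-0.4,-0.48],"az": [0,0,0,0,0]}

```text
clock: 8.3
eef_pos: [0.4789, 0.1345, 0.2496]
orientation: [-0.001, 0.985, 0.17, -0.007]
wrist_force: [1.1, 0.9, -0.6]
gripper_width: 0.0253
grasp_force: 12.0
```

>>> shift_gripper:
  deltas: {"sx": [0.001,0.002,0.003,0.003,0.003],"sy": [0.031,0.062,0.093,0.124,0.155],"sz": [0,0,0,0,0],"ax": [0,0,0,0,0],"ay": [0,0,0,0,0],"az": [-0.12,-0.24,-0.36,-0.48,-0.6]}

```text
clock: 8.72
eef_pos: [0.534, -0.0109, 0.2482]
orientation: [-0.003, 0.89, 0.457, -0.004]
wrist_force: [0.9, 0.5, -0.8]
gripper_width: 0.025
grasp_force: 12.0
```

>>> shift_gripper:
  deltas: {"sx": [0,0],"sy": [0,0],"sz": [0,0],"ax": [0,0],"ay": [0,0],"az": [0,0]}

```text
clock: 8.88
eef_pos: [0.5338, -0.0105, 0.248]
orientation: [-0.003, 0.892, 0.452, -0.005]
wrist_force: [-0.2, -0.4, -0.6]
gripper_width: 0.0254
grasp_force: 12.0
```

```bash
python3 - <<'E'
from h import *
T=toolT();print(T.round(3),T[:3,:3].T@(np.array([.5859,-.1547,.256])-T[:3,3]))
E
```

```text
[[ 0.59   0.807 -0.011  0.534]
 [ 0.807 -0.59   0.001 -0.011]
 [-0.006 -0.009 -1.     0.248]
 [ 0.     0.     0.     1.   ]] [-0.08562286  0.12710221 -0.00872053]
```

>>> shift_gripper:
  deltas: {"sx": [-0.017,-0.034,-0.051,-0.068,-0.0856],"sy": [0.025,0.051,0.077,0.102,0.127],"sz": [0,0,0,0,0],"ax": [0,0,0,-0.005,-0.009],"ay": [0,0,0,0.003,0.006],"az": [-0.09,-0.18,-0.27,-0.36,-0.45]}

```text
clock: 9.3
eef_pos: [0.5865, -0.1531, 0.2482]
orientation: [-0.001, 0.766, 0.643, 0.001]
wrist_force: [1.3, -0.9, -0.3]
gripper_width: 0.0251
grasp_force: 12.0
```

>>> shift_gripper:
  deltas: {"sx": [0,0,0,0,0],"sy": [0,0,0,0,0],"sz": [0.03,0.065,0.1,0.13,0.14],"ax": [0,0,0,0,0],"ay": [0,0,0,0,0],"az": [0,0,0,0,0]}

```text
clock: 9.72
eef_pos: [0.5845, -0.1508, 0.1041]
orientation: [-0.004, 0.767, 0.641, -0.0]
wrist_force: [-0.4, 0.2, -0.3]
gripper_width: 0.0251
grasp_force: 12.0
```

>>> shift_gripper:
  deltas: {"sx": [0,0],"sy": [0,0],"sz": [0,0],"ax": [0,0],"ay": [0,0],"az": [0,0]}

```text
clock: 9.88
eef_pos: [0.587, -0.1525, 0.1097]
orientation: [0.0, 0.767, 0.641, 0.002]
wrist_force: [-0.6, 0.3, -0.8]
gripper_width: 0.0251
grasp_force: 12.0
```

```bash
python3 - <<'E'
from h import *
T=toolT();print(T.round(3),T[:3,:3].T@(np.array([.5859,-.1547,.056])-T[:3,3]))
im={n:arm.read_camera(n)[:,:,::-1].copy() for n in("side","top","wrist")}
for n in im: cv2.imwrite(f"pics/{n}6.png",im[n])
np.save("pics/T6.npy",T)
s=im["side"]
# foot in side: profile down axis & spool / tray reference
for L in np.arange(.040,.072,.002):
    f=proj("side",(T@[0,0,L,1])[:3])[0];print(round(L,3),f.round(1),s[int(round(f[1])),int(round(f[0])),::-1],end="|")
E
```

```text
[[ 0.177  0.984  0.003  0.587]
 [ 0.984 -0.177  0.002 -0.153]
 [ 0.002  0.002 -1.     0.11 ]
 [ 0.     0.     0.     1.   ]] [-0.00245925 -0.0008      0.05368606]
0.04 [199.8 201.4] [195 113  23]|0.042 [199.9 202.2] [191 109  22]|0.044 [200. 203.] [195 118  50]|0.046 [200.  203.7] [200 151 111]|0.048 [200.1 204.5] [211 195 170]|0.05 [200.2 205.3] [211 195 170]|0.052 [200.2 206. ] [213 205 184]|0.054 [200.3 206.8] [215 207 187]|0.056 [200.4 207.6] [215 208 187]|0.058 [200.4 208.3] [215 208 187]|0.06 [200.5 209.1] [228 222 202]|0.062 [200.6 209.8] [249 246 234]|0.064 [200.6 210.6] [255 254 252]|0.066 [200.7 211.3] [255 254 252]|0.068 [200.7 212.1] [255 254 253]|0.07 [200.8 212.8] [255 254 252]|
```

>>> shift_gripper:
  deltas: {"sx": [-0.0015,-0.0015,-0.0015,-0.0015,-0.0015],"sy": [-0.0005,-0.0005,-0.0005,-0.0005,-0.0005],"sz": [0.02,0.035,0.042,0.045,0.045],"ax": [0,0,0,0,0],"ay": [0,0,0,0,0],"az": [0,0,0,0,0]}

```text
clock: 10.45
eef_pos: [0.586, -0.1544, 0.0641]
orientation: [-0.0, 0.767, 0.641, 0.001]
wrist_force: [-0.1, -0.3, 0.3]
gripper_width: 0.0249
grasp_force: 12.0
```

>>> shift_gripper:
  deltas: {"sx": [0,0],"sy": [0,0],"sz": [0,0],"ax": [0,0],"ay": [0,0],"az": [0,0]}

```text
clock: 10.62
eef_pos: [0.5862, -0.1545, 0.0647]
orientation: [0.001, 0.767, 0.641, 0.002]
wrist_force: [0.2, -0.1, -0.4]
gripper_width: 0.0251
grasp_force: 12.0
```

```bash
python3 - <<'E'
from h import *
T=toolT();s=arm.sense();print(T[:3,3],s["wrist_force"],T[:3,:3].T@(np.array([.5859,-.1547,.056])-T[:3,3]))
s=arm.read_camera("side")[:,:,::-1].copy();cv2.imwrite("pics/side7.png",s)
hs=cv2.cvtColor(s,cv2.COLOR_BGR2HSV);m=(hs[...,0]<18)&(hs[...,1]>170);z=np.zeros_like(m);z[190:225,185:215]=m[190:225,185:215]
for c in blobs(z,5): print("orange",c.reshape(-1,2).min(0),c.reshape(-1,2).max(0),cv2.minAreaRect(c)[0])
print(proj("side",[(T@[0,0,L,1])[:3] for L in(.03,.04,.052)]))
w=arm.read_camera("wrist")[:,:,::-1].copy();cv2.imwrite("pics/w7.png",w);np.save("pics/T7.npy",T)
print(proj("wrist",[[.5859,-.1547,.004],[.5724,-.2241,.004]],T))
E
```

```text
[ 0.58624197 -0.15451633  0.06473149] [ 0.22213009 -0.08919694 -0.39185891] [-0.00025834 -0.00033117  0.00873002]
orange [196 210] [204 219] (200.0, 214.5)
[[200.66866691 214.16099473]
 [200.98438806 217.85158111]
 [201.35912003 222.22434601]]
[[278.11067124 230.16597267]
 [277.01317535 312.32967993]]
```

>>> shift_gripper:
  deltas: {"sx": [0,0,0,0,0],"sy": [0,0,0,0,0],"sz": [0.002,0.004,0.005,0.006,0.006],"ax": [0,0,0,0,0],"ay": [0,0,0,0,0],"az": [0,0,0,0,0]}

```text
clock: 11.13
eef_pos: [0.5864, -0.1546, 0.0596]
orientation: [0.001, 0.767, 0.642, 0.002]
wrist_force: [-2.9, 0.1, 13.7]
gripper_width: 0.025
grasp_force: 12.0
```

>>> shift_gripper:
  deltas: {"sx": [0,0,0],"sy": [0,0,0],"sz": [0.0005,0.001,0.001],"ax": [0,0,0],"ay": [0,0,0],"az": [0,0,0]}

```text
clock: 11.38
eef_pos: [0.5864, -0.1547, 0.059]
orientation: [0.001, 0.767, 0.642, 0.002]
wrist_force: [-3.3, 2.4, 16.6]
gripper_width: 0.0251
grasp_force: 12.0
```

>>> shift_gripper:
  deltas: {"sx": [0,0,0],"sy": [0,0,0],"sz": [0.0005,0.001,0.001],"ax": [0,0,0],"ay": [0,0,0],"az": [0,0,0]}

```text
clock: 11.63
eef_pos: [0.5864, -0.1547, 0.0581]
orientation: [0.001, 0.767, 0.642, 0.002]
wrist_force: [-4.7, 1.4, 18.7]
gripper_width: 0.0252
grasp_force: 12.0
```

>>> shift_gripper:
  deltas: {"sx": [0,0,0],"sy": [0,0,0],"sz": [-0.0005,-0.001,-0.001],"ax": [0,0,0],"ay": [0,0,0],"az": [0,0,0]}

```text
clock: 11.88
eef_pos: [0.5863, -0.1546, 0.0582]
orientation: [0.001, 0.767, 0.641, 0.002]
wrist_force: [-2.8, 0.9, 10.8]
gripper_width: 0.0251
grasp_force: 12.0
```

>>> shift_gripper:
  deltas: {"sx": [0,0,0],"sy": [0,0,0],"sz": [-0.0005,-0.001,-0.001],"ax": [0,0,0],"ay": [0,0,0],"az": [0,0,0]}

```text
clock: 12.13
eef_pos: [0.5861, -0.1545, 0.0582]
orientation: [0.0, 0.767, 0.641, 0.002]
wrist_force: [-0.7, 0.3, 6.3]
gripper_width: 0.0249
grasp_force: 11.9
```

>>> shift_gripper:
  deltas: {"sx": [0,0,0],"sy": [0,0,0],"sz": [-0.0005,-0.001,-0.001],"ax": [0,0,0],"ay": [0,0,0],"az": [0,0,0]}

```text
clock: 12.38
eef_pos: [0.5856, -0.1543, 0.0584]
orientation: [-0.001, 0.767, 0.641, 0.001]
wrist_force: [-0.4, 0.3, 1.6]
gripper_width: 0.0252
grasp_force: 11.9
```

>>> shift_gripper:
  deltas: {"sx": [0,0,0],"sy": [0,0,0],"sz": [0,0,0],"ax": [0,0,0],"ay": [0,0,0],"az": [0,0,0]}
  finger_gap: 0.032

```text
clock: 12.63
eef_pos: [0.5857, -0.1543, 0.0584]
orientation: [-0.001, 0.767, 0.641, 0.001]
wrist_force: [-0.3, -0.2, 0.8]
gripper_width: 0.0318
grasp_force: 0.0
```

>>> shift_gripper:
  deltas: {"sx": [0,0,0],"sy": [0,0,0],"sz": [0,0,0],"ax": [0,0,0],"ay": [0,0,0],"az": [0,0,0]}
  finger_gap: 0.05

```text
clock: 12.88
eef_pos: [0.5857, -0.1543, 0.0586]
orientation: [-0.0, 0.767, 0.641, 0.001]
wrist_force: [0.2, 0.7, 0.7]
gripper_width: 0.049
grasp_force: 0.0
```

>>> shift_gripper:
  deltas: {"sx": [0,0,0,0,0],"sy": [0,0,0,0,0],"sz": [-0.01,-0.03,-0.06,-0.09,-0.12],"ax": [0,0,0,0,0],"ay": [0,0,0,0,0],"az": [0,0,0,0,0]}

```text
clock: 13.3
eef_pos: [0.5853, -0.1545, 0.1809]
orientation: [-0.0, 0.767, 0.641, 0.001]
wrist_force: [0.7, 0.1, -0.5]
gripper_width: 0.0501
grasp_force: 0.0
```

```bash
python3 - <<'E'
from h import *
T=toolT();print(T.round(3));w=arm.read_camera("wrist")[:,:,::-1].copy();cv2.imwrite("pics/w8.png",w);np.save("pics/T8.npy",T)
hs=cv2.cvtColor(w,cv2.COLOR_BGR2HSV);m=(hs[...,0]<18)&(hs[...,1]>170)
for c in blobs(m,15): print("orange",c.reshape(-1,2).min(0),c.reshape(-1,2).max(0),cv2.minAreaRect(c)[0])
print("pred top",proj("wrist",[[.5859,-.1547,.093],[.5859,-.1547,.004]],T))
c=proj("wrist",[.5859,-.1547,.093],T)[0].astype(int)
print("cols at",c,[tuple(w[c[1],x,::-1]) for x in range(c[0]-32,c[0]+33,4)])
E
```

```text
[[ 0.177  0.984  0.002  0.585]
 [ 0.984 -0.177  0.002 -0.154]
 [ 0.002  0.002 -1.     0.181]
 [ 0.     0.     0.     1.   ]]
orange [343 131] [402 185] (374.16693115234375, 155.62918090820312)
orange [508  68] [559 122] (535.2664794921875, 96.23097229003906)
orange [ 93 190] [139 238] (116.65318298339844, 219.25433349609375)
orange [113  37] [153  83] (127.077392578125, 62.649627685546875)
orange [478  17] [496  49] (486.0405578613281, 33.74323654174805)
orange
[... 2213 characters left out ...]
uint8(244), np.uint8(240), np.uint8(231)), (np.uint8(245), np.uint8(240), np.uint8(231)), (np.uint8(242), np.uint8(238), np.uint8(228)), (np.uint8(250), np.uint8(248), np.uint8(239)), (np.uint8(250), np.uint8(248), np.uint8(239)), (np.uint8(250), np.uint8(248), np.uint8(240)), (np.uint8(249), np.uint8(247), np.uint8(238)), (np.uint8(249), np.uint8(248), np.uint8(239)), (np.uint8(250), np.uint8(248), np.uint8(240)), (np.uint8(250), np.uint8(248), np.uint8(239)), (np.uint8(251), np.uint8(251), np.uint8(246)), (np.uint8(251), np.uint8(251), np.uint8(245)), (np.uint8(251), np.uint8(248), np.uint8(242)), (np.uint8(251), np.uint8(251), np.uint8(246)), (np.uint8(251), np.uint8(251), np.uint8(246))]
```

>>> shift_gripper:
  deltas: {"sx": [-0.03,-0.06,-0.09,-0.12,-0.15],"sy": [-0.022,-0.044,-0.066,-0.088,-0.11],"sz": [0,0,0,0,0],"ax": [0,0,0,0,0],"ay": [0,0,0,0,0],"az": [-0.1,-0.2,-0.3,-0.4,-0.5]}

```text
clock: 13.77
eef_pos: [0.4494, -0.2836, 0.1788]
orientation: [0.001, 0.582, 0.813, 0.001]
wrist_force: [0.5, -1.2, 0.7]
gripper_width: 0.0499
grasp_force: 0.0
```

```bash
python3 - <<'E'
from h import *
T=toolT();print(T[:3,:3].T@(np.array([.4225,-.308,.16])-T[:3,3]))
E
```

```text
[-0.01450262 -0.03334838  0.01874251]
```

>>> shift_gripper:
  deltas: {"sx": [-0.007,-0.0145,-0.0145,-0.0145],"sy": [-0.017,-0.033,-0.033,-0.033],"sz": [0.01,0.018,0.018,0.018],"ax": [0,0,0,0],"ay": [0,0,0,0],"az": [-0.035,-0.07,-0.07,-0.07]}

```text
clock: 14.1
eef_pos: [0.4238, -0.3072, 0.1604]
orientation: [0.0, 0.557, 0.831, 0.001]
wrist_force: [0.3, -0.1, 0.1]
gripper_width: 0.05
grasp_force: 0.0
```

```bash
python3 - <<'E'
from h import *
T=toolT();np.save("pics/T9.npy",T)
im={n:arm.read_camera(n)[:,:,::-1].copy() for n in("wrist","side","top")}
for n in im: cv2.imwrite(f"pics/{n}9.png",im[n])
w=im["wrist"];p=proj("wrist",[.4225,-.308,.008],T)[0];print(T.round(3),p)
hs=cv2.cvtColor(w,cv2.COLOR_BGR2HSV);m=(hs[...,1]<70)&(hs[...,2]>150);z=np.zeros_like(m);x,y=p.astype(int);z[max(0,y-70):y+70,x-70:x+70]=m[max(0,y-70):y+70,x-70:x+70]
for c in blobs(z,60):
    r=cv2.minAreaRect(c);b=onz("wrist",cv2.boxPoints(r),.008,T);q=cv2.approxPolyDP(c,4,True)[:,0];print("chalk?",r,b.mean(0),[np.linalg.norm(b[i]-b[i-1]) for i in range(4)]);print(q.tolist(),onz("wrist",q,.008,T).round(4).tolist())
# stick vs circle in top view
t=im["top"];hs=cv2.cvtColor(t,cv2.COLOR_BGR2HSV)
for n,lim in(("side",(170,150,230,260)),("top",(300,165,345,215))):
    I=im[n];h=cv2.cvtColor(I,cv2.COLOR_BGR2HSV);m=(h[...,0]<20)&(h[...,1]>120);z=np.zeros_like(m);a,b,c_,d=lim;z[b:d,a:c_]=m[b:d,a:c_]
    for c in blobs(z,4): print(n,"orange",c.reshape(-1,2).min(0),c.reshape(-1,2).max(0))
    print(proj(n,[[.5859,-.1547,k] for k in(.004,.02,.04,.093)]).round(1).tolist())
E
```

```text
[[-0.38   0.925  0.002  0.424]
 [ 0.925  0.38   0.002 -0.307]
 [ 0.001  0.003 -1.     0.16 ]
 [ 0.     0.     0.     1.   ]] [277.42071922 200.16668882]
chalk? ((279.0, 202.5), (39.0, 24.0), 90.0) [ 0.4251409  -0.31008192  0.008     ] [np.float64(0.0421739514685053), np.float64(0.024693842782941948), np.float64(0.04218271422149988), np.float64(0.025674323010009523)]
[[267, 183], [267, 221], [289, 218], [291, 189]] [[0.4057, -0.2953, 0.008], [0.4208, -0.3334, 0.008], [0.4413, -0.3214, 0.008], [0.431, -0.2917, 0.008]]
chalk? ((341.5, 228.0), (20.0, 9.0), 90.0) [ 0.49796461 -0.31044819  0.008     ] [np.float64(0.022789388650405605), np.float64(0.009573681664643894), np.float64(0.02279653486103535), np.float64(0.009769053531668206)]
[[346, 218], [337, 230], [346, 238]] [[0.4975, -0.2984, 0.008], [0.4944, -0.3142, 0.008], [0.5074, -0.3189, 0.008]]
chalk? ((310.5, 134.5), (9.0, 19.0), 90.0) [ 0.42752296 -0.2343535   0.008     ] [np.float64(0.008504817152158985), np.float64(0.018562881899281562), np.float64(0.008509048955532825), np.float64(0.018724666803970596)]
[[301, 130], [312, 139], [320, 130]] [[0.4172, -0.234, 0.008], [0.4306, -0.2377, 0.008], [0.4344, -0.227, 0.008]]
side orange [170 150] [229 215]
side orange [197 211] [205 222]
side orange [170 173] [176 179]
side orange [170 234] [173 239]
[[201.7, 225.2], [201.2, 219.4], [200.6, 212.1], [198.8, 191.7]]
top orange [300 178] [304 182]
top orange [316 188] [321 192]
[[320.4, 188.9], [321.1, 187.5], [322.1, 185.7], [324.9, 180.7]]
```

>>> shift_gripper:
  deltas: {"sx": [-0.003,-0.003,-0.003,-0.003,-0.003],"sy": [0,0,0,0,0],"sz": [0.035,0.07,0.105,0.13,0.145],"ax": [0,0,0,0,0],"ay": [0,0,0,0,0],"az": [0,0,0,0,0]}

```text
clock: 14.67
eef_pos: [0.4256, -0.3079, 0.0127]
orientation: [-0.001, 0.555, 0.832, 0.002]
wrist_force: [0.1, 0.7, 0.7]
gripper_width: 0.05
grasp_force: 0.0
```

>>> shift_gripper:
  deltas: {"sx": [0,0,0,0],"sy": [0,0,0,0],"sz": [0.006,0.0095,0.0115,0.0115],"ax": [0,0,0,0],"ay": [0,0,0,0],"az": [0,0,0,0]}

```text
clock: 15.0
eef_pos: [0.426, -0.3095, 0.0043]
orientation: [0.001, 0.556, 0.831, 0.001]
wrist_force: [-0.1, -0.2, 0.3]
gripper_width: 0.05
grasp_force: 0.0
```

>>> shift_gripper:
  deltas: {"sx": [0,0,0,0,0],"sy": [0,0,0,0,0],"sz": [0.001,0.0015,0.0015,0.0015,0.0015],"ax": [0,0,0,0,0],"ay": [0,0,0,0,0],"az": [0,0,0,0,0]}
  finger_gap: 0.015
  clamp_n: 8

```text
clock: 15.42
eef_pos: [0.4256, -0.3095, 0.0024]
orientation: [0.0, 0.556, 0.831, 0.001]
wrist_force: [-1.2, 0.9, 3.2]
gripper_width: 0.0256
grasp_force: 8.0
```

>>> shift_gripper:
  deltas: {"sx": [0,0,0,0],"sy": [0,0,0,0],"sz": [0,0,0,0],"ax": [0,0,0,0],"ay": [0,0,0,0],"az": [0,0,0,0]}

```text
clock: 15.75
eef_pos: [0.4256, -0.3095, 0.0024]
orientation: [0.0, 0.556, 0.831, 0.001]
wrist_force: [-1.0, 0.9, 4.9]
gripper_width: 0.0257
grasp_force: 8.0
```

>>> shift_gripper:
  deltas: {"sx": [0,0,0,0,0],"sy": [0,0,0,0,0],"sz": [-0.01,-0.035,-0.07,-0.105,-0.13],"ax": [0,0,0,0,0],"ay": [0,0,0,0,0],"az": [0,0,0,0,0]}

```text
clock: 16.17
eef_pos: [0.4254, -0.3098, 0.1353]
orientation: [0.001, 0.556, 0.831, 0.001]
wrist_force: [0.8, -0.5, -0.6]
gripper_width: 0.0256
grasp_force: 8.0
```

>>> shift_gripper:
  deltas: {"sx": [0.0045,0.009,0.014,0.018,0.023],"sy": [0.033,0.067,0.1,0.134,0.168],"sz": [0,0,0,0,0],"ax": [0,0,0,0,0],"ay": [0,0,0,0,0],"az": [0.116,0.232,0.348,0.465,0.581]}

```text
clock: 16.58
eef_pos: [0.5728, -0.2231, 0.1331]
orientation: [-0.0, 0.773, 0.635, 0.001]
wrist_force: [-0.1, 0.1, -0.2]
gripper_width: 0.026
grasp_force: 8.0
```

>>> shift_gripper:
  deltas: {"sx": [0,0],"sy": [0,0],"sz": [0,0],"ax": [0,0],"ay": [0,0],"az": [0,0]}

```text
clock: 16.75
eef_pos: [0.5724, -0.223, 0.1324]
orientation: [-0.0, 0.77, 0.638, 0.001]
wrist_force: [-0.8, -0.3, -1.2]
gripper_width: 0.0258
grasp_force: 8.0
```

```bash
python3 - <<'E'
from h import *
T=toolT();np.save("pics/T10.npy",T);print(T.round(3),"yaw",np.degrees(np.arctan2(T[1,0],T[0,0])),T[:3,:3].T@(np.array([.5722,-.2238,.05])-T[:3,3]))
w=arm.read_camera("wrist")[:,:,::-1].copy();cv2.imwrite("pics/w10.png",w)
print(proj("wrist",[[.5859,-.1547,.093],[.5859,-.1547,.004],[.5722,-.2238,.004]],T).round(1).tolist())
# rectangle lines + stick/circle: dark thin lines on tray near predictions
g=cv2.cvtColor(w,cv2.COLOR_BGR2GRAY)
for X in([.5724,-.2241,.004],):
    ax=np.array([.982,-.187,0]);ay=np.array([.187,.982,0])
    for nm,a,L in(("x",ax,.030),("y",ay,.045)):
        for off in (0,):
            k=np.arange(-L,L,.001);P=proj("wrist",[np.array(X)+a*i for i in k],T)
            v=[int(g[int(round(p[1])),int(round(p[0]))]) if 0<=p[1]<420 else -1 for p in P]
            print(nm,[(round(i*1000),vv) for i,vv in zip(k,v)])
E
```

```text
[[ 0.185  0.983  0.001  0.572]
 [ 0.983 -0.185  0.002 -0.223]
 [ 0.003  0.001 -1.     0.132]
 [ 0.     0.     0.     1.   ]] yaw 79.35865104720608 [-9.96705142e-04 -8.46479761e-05  8.24384278e-02]
[[279.6, 133.5], [279.7, 131.8], [279.0, 207.4]]
x [(-30, 244), (-29, 244), (-28, 245), (-27, 245), (-26, 244), (-25, 244), (-24, 243), (-23, 244), (-22, 245), (-21, 246), (-20, 246), (-19, 245), (-18, 246), (-17, 248), (-16, 249), (-15, 197), (-14, 92), (-13, 164), (-12, 245), (-11, 243), (-10, 239), (-9, 237), (-8, 236), (-7, 236), (-6, 236), (-5, 240), (-4, 240), (-3, 241), (-2, 243), (-1, 241), (0, 240), (1, 240), (2, 2
[... 610 characters left out ...]
19, 233), (-18, 236), (-17, 238), (-16, 236), (-15, 234), (-14, 234), (-13, 232), (-12, 232), (-11, 238), (-10, 239), (-9, 240), (-8, 240), (-7, 239), (-6, 236), (-5, 234), (-4, 235), (-3, 234), (-2, 236), (-1, 241), (0, 240), (1, 239), (2, 239), (3, 237), (4, 239), (5, 239), (6, 239), (7, 237), (8, 236), (9, 235), (10, 233), (11, 235), (12, 236), (13, 241), (14, 242), (15, 238), (16, 239), (17, 236), (18, 239), (19, 240), (20, 242), (21, 234), (22, 157), (23, 75), (24, 178), (25, 253), (26, 249), (27, 247), (28, 247), (29, 248), (30, 249), (31, 247), (32, 247), (33, 246), (34, 247), (35, 245), (36, 247), (37, 246), (38, 246), (39, 247), (40, 248), (41, 247), (42, 247), (43, 248), (44, 246)]
```

>>> shift_gripper:
  deltas: {"sx": [-0.002,-0.002,-0.002,-0.002,-0.002],"sy": [0.002,0.002,0.002,0.002,0.002],"sz": [0.03,0.06,0.09,0.108,0.114],"ax": [0,0,0,0,0],"ay": [0,0,0,0,0],"az": [0,0,0,0,0]}

```text
clock: 17.22
eef_pos: [0.5711, -0.2265, 0.0158]
orientation: [-0.003, 0.771, 0.637, 0.0]
wrist_force: [-0.3, 0.2, 0.6]
gripper_width: 0.0259
grasp_force: 8.0
```

>>> shift_gripper:
  deltas: {"sx": [0,0,0,0],"sy": [0,0,0,0],"sz": [0.003,0.005,0.006,0.006],"ax": [0,0,0,0],"ay": [0,0,0,0],"az": [0,0,0,0]}

```text
clock: 17.55
eef_pos: [0.5738, -0.2267, 0.0136]
orientation: [0.001, 0.771, 0.637, 0.002]
wrist_force: [0.2, 0.6, -0.4]
gripper_width: 0.0257
grasp_force: 8.0
```

>>> shift_gripper:
  deltas: {"sx": [0.001,0.001,0.001,0.001],"sy": [0,0,0,0],"sz": [0.002,0.0035,0.005,0.005],"ax": [0,0,0,0],"ay": [0,0,0,0],"az": [0,0,0,0]}

```text
clock: 17.88
eef_pos: [0.5737, -0.2251, 0.0073]
orientation: [-0.0, 0.771, 0.637, 0.001]
wrist_force: [0.0, -0.1, -0.7]
gripper_width: 0.0262
grasp_force: 8.0
```

>>> shift_gripper:
  deltas: {"sx": [0,0,0],"sy": [0,0,0],"sz": [0.0005,0.001,0.001],"ax": [0,0,0],"ay": [0,0,0],"az": [0,0,0]}

```text
clock: 18.13
eef_pos: [0.5738, -0.2253, 0.0065]
orientation: [-0.0, 0.771, 0.637, 0.001]
wrist_force: [-0.5, 0.4, 0.4]
gripper_width: 0.0256
grasp_force: 8.0
```

>>> shift_gripper:
  deltas: {"sx": [0,0,0],"sy": [0,0,0],"sz": [0.0005,0.001,0.001],"ax": [0,0,0],"ay": [0,0,0],"az": [0,0,0]}

```text
clock: 18.38
eef_pos: [0.5738, -0.2253, 0.0064]
orientation: [-0.0, 0.771, 0.637, 0.001]
wrist_force: [-2.4, 0.6, 7.3]
gripper_width: 0.0255
grasp_force: 8.0
```

>>> shift_gripper:
  deltas: {"sx": [0,0,0],"sy": [0,0,0],"sz": [0.0005,0.0005,0.0005],"ax": [0,0,0],"ay": [0,0,0],"az": [0,0,0]}

```text
clock: 18.63
eef_pos: [0.5738, -0.2253, 0.0062]
orientation: [0.0, 0.771, 0.637, 0.001]
wrist_force: [-3.6, 0.6, 9.2]
gripper_width: 0.0262
grasp_force: 8.0
```

Contact. I ease off, open, and rise.

>>> shift_gripper:
  deltas: {"sx": [0,0,0],"sy": [0,0,0],"sz": [-0.0005,-0.001,-0.001],"ax": [0,0,0],"ay": [0,0,0],"az": [0,0,0]}

```text
clock: 18.88
eef_pos: [0.5738, -0.2253, 0.0062]
orientation: [-0.0, 0.771, 0.637, 0.001]
wrist_force: [-1.2, -0.2, 3.6]
gripper_width: 0.0255
grasp_force: 8.0
```

>>> shift_gripper:
  deltas: {"sx": [0,0,0],"sy": [0,0,0],"sz": [0,0,0],"ax": [0,0,0],"ay": [0,0,0],"az": [0,0,0]}
  finger_gap: 0.032

```text
clock: 19.13
eef_pos: [0.5737, -0.2252, 0.0057]
orientation: [-0.0, 0.771, 0.637, 0.001]
wrist_force: [0.6, 0.8, 0.0]
gripper_width: 0.032
grasp_force: 0.0
```

>>> shift_gripper:
  deltas: {"sx": [0,0],"sy": [0,0],"sz": [0,0],"ax": [0,0],"ay": [0,0],"az": [0,0]}
  finger_gap: 0.045

```text
clock: 19.3
eef_pos: [0.5737, -0.2252, 0.0058]
orientation: [-0.0, 0.771, 0.637, 0.001]
wrist_force: [-0.3, -0.8, 0.0]
gripper_width: 0.0428
grasp_force: 0.0
```

>>> shift_gripper:
  deltas: {"sx": [0,0,0,0,0],"sy": [0,0,0,0,0],"sz": [-0.01,-0.03,-0.06,-0.09,-0.12],"ax": [0,0,0,0,0],"ay": [0,0,0,0,0],"az": [0,0,0,0,0]}

```text
clock: 19.72
eef_pos: [0.5733, -0.2254, 0.1281]
orientation: [-0.0, 0.771, 0.637, 0.001]
wrist_force: [0.3, -0.1, 0.3]
gripper_width: 0.0447
grasp_force: 0.0
```

>>> shift_gripper:
  deltas: {"sx": [-0.02,-0.05,-0.05,-0.05],"sy": [0,0,0,0],"sz": [-0.02,-0.04,-0.05,-0.05],"ax": [0,0,0,0],"ay": [0,0,0,0],"az": [0,0,0,0]}

```text
clock: 20.05
eef_pos: [0.5643, -0.2762, 0.1789]
orientation: [0.002, 0.771, 0.636, 0.002]
wrist_force: [0.1, 0.3, 0.0]
gripper_width: 0.0452
grasp_force: 0.0
```

```bash
python3 - <<'E'
from h import *
T=toolT();np.save("pics/T11.npy",T);print(T[:3,3])
w=arm.read_camera("wrist")[:,:,::-1].copy();cv2.imwrite("pics/w11.png",w)
g=cv2.cvtColor(w,cv2.COLOR_BGR2GRAY)
ax=np.array([.982,-.187,0]);ay=np.array([.187,.982,0])
for nm,C,L in(("chalk",[.574,-.2261,.004],34),("glue",[.5874,-.1567,.004],28)):
    for n,a in(("x",ax),("y",ay)):
        k=np.arange(-L,L+1);P=proj("wrist",[np.array(C)+a*i/1000 for i in k],T);
        print(nm,n,P[0].round(),P[-1].round(),[(int(i),int(g[int(round(p[1])),int(round(p[0]))])) for i,p in zip(k,P) if 0<=round(p[1])<420])
E
```

```text
[ 0.56433525 -0.27616703  0.17886288]
chalk x [247. 149.] [310. 149.] [(-34, 242), (-33, 242), (-32, 241), (-31, 242), (-30, 243), (-29, 243), (-28, 243), (-27, 241), (-26, 243), (-25, 244), (-24, 244), (-23, 243), (-22, 244), (-21, 244), (-20, 247), (-19, 250), (-18, 250), (-17, 242), (-16, 125), (-15, 81), (
[... 1934 characters left out ...]
38), (25, 239), (26, 239), (27, 239), (28, 243)]
glue y [278. 106.] [278.  45.] [(-28, 248), (-27, 246), (-26, 246), (-25, 245), (-24, 245), (-23, 246), (-22, 243), (-21, 244), (-20, 245), (-19, 248), (-18, 233), (-17, 135), (-16, 86), (-15, 185), (-14, 180), (-13, 171), (-12, 175), (-11, 162), (-10, 137), (-9, 101), (-8, 75), (-7, 56), (-6, 46), (-5, 39), (-4, 42), (-3, 46), (-2, 63), (-1, 78), (0, 77), (1, 71), (2, 71), (3, 73), (4, 80), (5, 73), (6, 87), (7, 113), (8, 148), (9, 165), (10, 160), (11, 164), (12, 158), (13, 162), (14, 163), (15, 157), (16, 159), (17, 162), (18, 159), (19, 160), (20, 157), (21, 163), (22, 160), (23, 157), (24, 160), (25, 156), (26, 160), (27, 154), (28, 157)]
```

```bash

python3 - <<'E'
from h import *
T=np.load("pics/T11.npy");w=cv2.imread("pics/w11.png")
for y in range(118,0,-5): print(y,w[y,278,::-1].tolist(),end=" ")
print()
for r in (60,30):print(r,[(c,w[r,c,::-1].tolist()) for c in range(252,308,3)])
s=arm.read_camera("side")[:,:,::-1].copy();cv2.imwrite("pics/side11.png",s)
h=cv2.cvtColor(s,cv2.COLOR_BGR2HSV);m=(h[...,0]<20)&(h[...,1]>120);z=np.zeros_like(m);z[185:235,185:215]=m[185:235,185:215]
for c in blobs(z,4): print("side orange",c.reshape(-1,2).min(0),c.reshape(-1,2).max(0))
for r in range(186,232,3): print(r,[int(x) for x in cv2.cvtColor(s,cv2.COLOR_BGR2GRAY)[r,188:214]])
E
```

```text
118 [246, 246, 238] 113 [247, 247, 240] 108 [247, 248, 242] 103 [245, 246, 238] 98 [247, 245, 236] 93 [195, 183, 168] 88 [171, 161, 147] 83 [71, 40, 14] 78 [78, 79, 69] 73 [75, 74, 63] 68 [155, 147, 133] 63 [162, 159, 145] 58 [164, 160, 145] 53 [168, 163, 147] 48 [162, 156, 137] 43 [165, 155, 144] 38 [161, 158, 142] 33 [151, 145, 134] 28 [40, 16, 9] 23 [33, 7, 4] 18 [35, 15, 16] 13 [39, 25, 23] 8 [38, 18, 19] 3 [38, 19, 18] 
60 [(252, [243, 238, 230]), (255, [244, 239, 227]), (258, [151, 143, 130]), (261, [217, 211, 194]), (264, [243, 241, 229]), (267, [244, 241, 229]), (270, [237, 233, 217]), (273, [163, 158, 142]), (276, [167, 162, 146]), (279, [165, 161, 144]), (282, [166, 160, 148]), (285, [166, 161, 146]), (288, [158, 150, 139]), (291, [151, 148, 134]), (294, [246, 245, 237]), (297, [245, 246, 238]), (300, [246, 245, 239]), (303, [248, 248, 242]), (306, [173, 165, 152])]
30 [(252, [25, 39, 72]), (255, [29, 43, 72]), (258, [29, 42, 72]), (261, [30, 44, 72]), (264, [19, 36, 70]), (267, [21, 34, 67]), (270, [22, 34, 71]), (273, [26, 44, 72]), (276, [21, 37, 66]), (279, [24, 37, 66]
[... 1662 characters left out ...]
 253, 254, 255, 255, 255]
219 [255, 255, 255, 255, 255, 255, 255, 254, 236, 166, 129, 128, 128, 130, 127, 124, 116, 113, 145, 222, 251, 254, 255, 255, 255, 255]
222 [255, 255, 255, 255, 255, 254, 253, 243, 223, 189, 166, 160, 154, 153, 159, 158, 158, 154, 150, 159, 182, 199, 227, 251, 254, 255]
225 [255, 255, 255, 255, 254, 241, 246, 253, 253, 236, 202, 189, 182, 164, 148, 140, 133, 131, 130, 130, 130, 132, 134, 140, 148, 167]
228 [255, 255, 255, 255, 254, 250, 221, 195, 181, 155, 137, 131, 133, 136, 132, 131, 131, 131, 132, 130, 131, 129, 128, 128, 130, 128]
231 [222, 216, 207, 189, 156, 136, 132, 133, 134, 134, 134, 133, 134, 135, 132, 134, 131, 132, 132, 132, 131, 132, 131, 128, 131, 129]
```

```bash

python3 - <<'E'
from h import *
T=np.load("pics/T11.npy");w=cv2.imread("pics/w11.png");g=cv2.cvtColor(w,cv2.COLOR_BGR2GRAY)
for P in([.5859,-.1547],[.5874,-.1567]):print(proj("wrist",[P+[.093],P+[.004]],T).round(1).tolist(),proj("wrist",[[P[0]-.0128*1,P[1]+.0024,.093],[P[0]+.0128,P[1]-.0024,.093]],T).round(1).tolist())
for r in range(30,104,4): print(r,[int(x) for x in g[r,248:312:2]])
E
```

```text
[[275.4, 52.7], [276.3, 74.6]] [[256.9, 52.8], [293.9, 52.6]]
[[278.0, 55.4], [278.2, 76.5]] [[259.6, 55.5], [296.5, 55.3]]
30 [41, 45, 39, 37, 44, 42, 33, 50, 35, 36, 43, 35, 40, 39, 36, 34, 35, 33, 35, 39, 36, 41, 38, 38, 42, 38, 42, 29, 36, 36, 43, 37]
34 [29, 30, 27, 30, 32, 27, 30, 29, 24, 77, 132, 156, 162, 160, 163, 159, 155, 128, 66, 25, 28, 18, 32, 21, 24, 27, 25, 27, 21, 27, 28, 24]
38 [176, 170, 199, 146, 131, 133, 123, 123, 152, 163, 156, 160, 162, 158, 156, 157, 157, 157, 158, 152, 132, 133, 133, 129, 125, 133, 135, 138, 134, 137, 134, 138]
42 [242, 242, 245, 226, 156, 152, 137, 156, 161, 158, 157, 160, 158, 162, 155, 158, 159, 160, 162, 159, 155, 138, 163, 161, 166, 173, 175, 148, 167, 166, 163, 163]
46 [245, 238, 243, 224, 160, 127, 155, 163, 160, 163, 160, 160, 157, 163, 160, 154, 161, 161, 158, 158, 161, 151, 144, 165, 170, 172, 165, 160, 165, 173, 164, 163]
50 [170, 166, 158, 163, 153, 154, 233, 232, 238, 237, 243, 246, 176, 160, 157, 157, 160, 157, 160, 156, 166, 156, 135, 167, 166, 168, 166, 164, 159, 163, 166, 166]
54 [163, 162, 153, 166, 160, 142, 241, 240, 242,
[... 1324 characters left out ...]
, 65, 235, 247, 245, 244, 246, 246, 245, 246, 245]
90 [240, 231, 228, 229, 230, 230, 228, 227, 220, 117, 32, 79, 120, 117, 110, 175, 238, 237, 240, 238, 120, 133, 250, 248, 245, 246, 246, 245, 244, 247, 246, 245]
94 [223, 226, 230, 231, 230, 228, 228, 229, 232, 186, 183, 204, 168, 77, 60, 86, 90, 66, 114, 218, 248, 247, 246, 245, 245, 247, 246, 246, 246, 246, 245, 244]
98 [232, 228, 230, 233, 230, 229, 228, 227, 230, 229, 230, 229, 235, 244, 246, 245, 241, 240, 244, 245, 244, 244, 243, 245, 245, 246, 247, 246, 245, 246, 247, 246]
102 [235, 236, 235, 230, 227, 229, 228, 228, 230, 227, 230, 243, 246, 246, 246, 245, 245, 245, 242, 242, 245, 245, 244, 244, 244, 247, 247, 244, 244, 246, 247, 247]
```

>>> shift_gripper:
  deltas: {"sx": [0.025,0.05,0.08,0.11,0.124],"sy": [0,0,-0.001,-0.0015,-0.0015],"sz": [0,0,0,0,0],"ax": [0,0,0,0,0],"ay": [0,0,0,0,0],"az": [0,0,0,0,0]}
  finger_gap: 0.05

```text
clock: 20.57
eef_pos: [0.5856, -0.1484, 0.175]
orientation: [-0.002, 0.77, 0.638, 0.001]
wrist_force: [-0.6, -0.8, 0.3]
gripper_width: 0.0497
grasp_force: 0.0
```

>>> shift_gripper:
  deltas: {"sx": [0,0],"sy": [0,0],"sz": [0,0],"ax": [0,0],"ay": [0,0],"az": [0,0]}

```text
clock: 20.73
eef_pos: [0.5858, -0.152, 0.1756]
orientation: [-0.001, 0.77, 0.638, 0.001]
wrist_force: [-0.5, -0.2, 0.5]
gripper_width: 0.0501
grasp_force: 0.0
```

```bash
python3 - <<'E'
from h import *
T=toolT();print(T.round(3),T[:3,:3].T@(np.array([.5857,-.1543,.0585])-T[:3,3]))
E
```

```text
[[ 0.186  0.983  0.001  0.586]
 [ 0.983 -0.186  0.002 -0.152]
 [ 0.002  0.    -1.     0.176]
 [ 0.     0.     0.     1.   ]] [-0.00254114  0.00033859  0.11704759]
```

>>> shift_gripper:
  deltas: {"sx": [-0.0015,-0.0015,-0.0015,-0.0015,-0.0015],"sy": [0,0,0,0,0],"sz": [0.03,0.06,0.09,0.11,0.117],"ax": [0,0,0,0,0],"ay": [0,0,0,0,0],"az": [0,0,0,0,0]}

```text
clock: 21.15
eef_pos: [0.5841, -0.1546, 0.0556]
orientation: [-0.003, 0.771, 0.637, 0.0]
wrist_force: [0.2, -0.5, 0.5]
gripper_width: 0.0501
grasp_force: 0.0
```

>>> shift_gripper:
  deltas: {"sx": [0,0,0,0,0],"sy": [0,0,0,0,0],"sz": [0,0,0,0,0],"ax": [0,0,0,0,0],"ay": [0,0,0,0,0],"az": [0,0,0,0,0]}
  finger_gap: 0.015
  clamp_n: 12

```text
clock: 21.57
eef_pos: [0.5863, -0.1542, 0.0605]
orientation: [0.001, 0.771, 0.637, 0.002]
wrist_force: [-1.3, 0.1, 2.7]
gripper_width: 0.0248
grasp_force: 11.9
```

>>> shift_gripper:
  deltas: {"sx": [0,0,0,0],"sy": [0,0,0,0],"sz": [0,0,0,0],"ax": [0,0,0,0],"ay": [0,0,0,0],"az": [0,0,0,0]}

```text
clock: 21.9
eef_pos: [0.5864, -0.1542, 0.0605]
orientation: [0.001, 0.771, 0.637, 0.002]
wrist_force: [-0.5, -0.1, 6.3]
gripper_width: 0.0254
grasp_force: 11.9
```

>>> shift_gripper:
  deltas: {"sx": [0,0,0,0,0],"sy": [0,0,0.0015,0.003,0.003],"sz": [-0.002,-0.004,-0.004,-0.004,-0.004],"ax": [0,0,0,0,0],"ay": [0,0,0,0,0],"az": [0,0,0,0,0]}

```text
clock: 22.32
eef_pos: [0.5889, -0.1545, 0.063]
orientation: [-0.0, 0.771, 0.637, 0.001]
wrist_force: [0.5, 0.2, -0.4]
gripper_width: 0.025
grasp_force: 11.9
```

>>> shift_gripper:
  deltas: {"sx": [0,0,0,0],"sy": [0,0,0,0],"sz": [0.001,0.002,0.003,0.003],"ax": [0,0,0,0],"ay": [0,0,0,0],"az": [0,0,0,0]}

```text
clock: 22.65
eef_pos: [0.5888, -0.1545, 0.0606]
orientation: [-0.0, 0.771, 0.637, 0.001]
wrist_force: [-1.0, 0.5, 3.3]
gripper_width: 0.0251
grasp_force: 11.9
```

>>> shift_gripper:
  deltas: {"sx": [0,0,0],"sy": [0,0,0],"sz": [0.0005,0.001,0.001],"ax": [0,0,0],"ay": [0,0,0],"az": [0,0,0]}

```text
clock: 22.9
eef_pos: [0.5889, -0.1546, 0.0604]
orientation: [0.0, 0.771, 0.637, 0.002]
wrist_force: [-4.1, 0.6, 10.6]
gripper_width: 0.0249
grasp_force: 12.0
```

>>> shift_gripper:
  deltas: {"sx": [0,0,0],"sy": [0,0,0],"sz": [-0.0005,-0.001,-0.001],"ax": [0,0,0],"ay": [0,0,0],"az": [0,0,0]}

```text
clock: 23.15
eef_pos: [0.5887, -0.1545, 0.0605]
orientation: [-0.0, 0.771, 0.637, 0.001]
wrist_force: [-2.3, 0.5, 6.3]
gripper_width: 0.0254
grasp_force: 11.9
```

>>> shift_gripper:
  deltas: {"sx": [0,0,0],"sy": [0,0,0],"sz": [0,0,0],"ax": [0,0,0],"ay": [0,0,0],"az": [0,0,0]}
  finger_gap: 0.032

```text
clock: 23.4
eef_pos: [0.5886, -0.1544, 0.0598]
orientation: [-0.001, 0.771, 0.637, 0.001]
wrist_force: [0.5, -0.1, 0.6]
gripper_width: 0.0323
grasp_force: 0.0
```

>>> shift_gripper:
  deltas: {"sx": [0,0,0],"sy": [0,0,0],"sz": [0,0,0],"ax": [0,0,0],"ay": [0,0,0],"az": [0,0,0]}
  finger_gap: 0.05

```text
clock: 23.65
eef_pos: [0.5887, -0.1544, 0.06]
orientation: [-0.0, 0.771, 0.637, 0.001]
wrist_force: [-0.5, 0.1, -0.5]
gripper_width: 0.049
grasp_force: 0.0
```

>>> shift_gripper:
  deltas: {"sx": [0,0,0,0,0],"sy": [0,0,0,0,0],"sz": [-0.01,-0.03,-0.06,-0.09,-0.12],"ax": [0,0,0,0,0],"ay": [0,0,0,0,0],"az": [0,0,0,0,0]}

```text
clock: 24.07
eef_pos: [0.5883, -0.1546, 0.1823]
orientation: [-0.0, 0.771, 0.637, 0.001]
wrist_force: [-0.3, 0.1, 0.1]
gripper_width: 0.0502
grasp_force: 0.0
```

>>> shift_gripper:
  deltas: {"sx": [-0.03,-0.06,-0.09,-0.09,-0.09],"sy": [0,0,0,0,0],"sz": [-0.01,-0.01,-0.01,-0.01,-0.01],"ax": [0,0,0,0,0],"ay": [0,0,0,0,0],"az": [0,0,0,0,0]}

```text
clock: 24.48
eef_pos: [0.5712, -0.2442, 0.1904]
orientation: [-0.0, 0.771, 0.636, 0.001]
wrist_force: [0.2, 0.6, 0.2]
gripper_width: 0.0501
grasp_force: 0.0
```

```bash
python3 - <<'E'
from h import *
T=toolT();np.save("pics/T12.npy",T);print(T[:3,3])
w=arm.read_camera("wrist")[:,:,::-1].copy();cv2.imwrite("pics/w12.png",w);g=cv2.cvtColor(w,cv2.COLOR_BGR2GRAY)
P=[.5885,-.1547];a=proj("wrist",[P+[.093],P+[.004],[.5874,-.1567,.004]],T).round(1);print(a.tolist())
c=a[2].astype(int);print("cols from",c[0]-30)
for r in range(max(0,c[1]-44),c[1]+26,4): print(r,[int(x) for x in g[r,c[0]-30:c[0]+32:2]])
E
```

```text
[ 0.57118177 -0.24423304  0.190435  ]
[[278.7, 103.3], [279.0, 110.1], [278.3, 112.2]]
cols from 248
68 [29, 24, 24, 24, 17, 22, 19, 27, 20, 26, 24, 23, 27, 19, 22, 24, 21, 30, 30, 30, 28, 27, 19, 28, 22, 10, 17, 25, 20, 22, 28]
72 [79, 80, 76, 54, 55, 47, 51, 54, 44, 49, 47, 51, 53, 47, 50, 52, 51, 72, 81, 80
[... 1883 characters left out ...]
225, 238, 239, 226, 101, 250, 246, 244, 245, 246, 245, 245, 245]
124 [245, 245, 244, 233, 228, 230, 229, 231, 230, 234, 100, 148, 219, 223, 217, 210, 229, 239, 241, 238, 135, 185, 253, 247, 247, 246, 246, 244, 247, 248, 246]
128 [246, 233, 227, 232, 233, 233, 229, 228, 231, 228, 229, 240, 212, 110, 57, 69, 82, 70, 137, 245, 250, 248, 246, 246, 246, 245, 246, 247, 248, 246, 246]
132 [235, 236, 232, 231, 236, 231, 231, 229, 228, 230, 232, 232, 232, 236, 246, 245, 240, 241, 243, 245, 245, 245, 245, 246, 247, 246, 247, 247, 247, 248, 247]
136 [236, 236, 234, 235, 231, 228, 228, 231, 231, 232, 232, 235, 240, 246, 247, 247, 246, 246, 244, 243, 246, 246, 247, 245, 247, 247, 245, 244, 247, 247, 246]
```

>>> shift_gripper:
  deltas: {"sx": [0,0,0,0],"sy": [0,0,0,0],"sz": [-0.02,-0.04,-0.04,-0.04],"ax": [0,0,0,0],"ay": [0,0,0,0],"az": [0,0,0,0]}

```text
clock: 24.87
eef_pos: [0.572, -0.2421, 0.2307]
orientation: [0.001, 0.77, 0.638, 0.002]
wrist_force: [1.2, -0.1, -0.3]
gripper_width: 0.05
grasp_force: 0.0
```

```bash
python3 -c "
from cell import arm
print(arm.finish_job())"
```

```text
the job is handed in; nothing more can be done
None
```

I handed the job in at 24.9 s: the cover is rolled back (measured about 1.38 of 1.40 rad), the glue stick stands upright in its circle after one small re-centring, and the chalk lies lengthwise inside its rectangle. I did not touch the spool or eraser; `finish_job` returned no verdict.

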